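# Load the curing lamp, cover the cup, switch on

### The arm

A 6-joint arm with a two-finger parallel gripper is mounted at the origin on the work surface. World frame = base frame: x ahead of the robot, y to its left, z up, the work surface at z = 0. Lengths are in m, angles in rad, forces in N, time in s.
With the tool pointing down it reaches from about 0.3 to 0.875 m from the base axis. Payload 6.4 kg.
Tool frame: the origin (TCP) lies at the very end of the fingers, on their centre line; the grasp point (between the pads) lies 19 mm behind it (ctrl.tcp_to_grasp is the distance from the TCP to the grasp point, in m); z points along the fingers, y is the direction in which the jaws open and shut (so a half turn about z gives the same grasp; the last joint's range is limited). The gripper opens to 85 mm and grips with 20 to 120 N. Pads are 22 mm wide; open, the fingers measure 114 mm over their backs; the gripper's body (76 mm by 85 mm) begins 54 mm behind the grasp point. The pads swing forward as they close: fully open they stand 13 mm farther back than shut.
Start: joints at [0.895, 0.181, 1.607, -0, 1.354, -0.206], TCP at [0.26, 0.513, 0.21] pointing down, gripper open.
Joint ranges: [-2.99, 2.99], [-0.89, 2.07], [0.3, 2.58], [-1.14, 4.28], [0, 2.63], [-3.12, 3.12]. Speed limits (rad/s): [2.57, 2.57, 3.01, 3.14, 3.14, 3.14].

### API

Orientations are given as a unit quaternion [w, x, y, z].
In Python, from bench import ctrl gives the robot as it stands. The module is installed in compiled form; this text tells all that it offers.
- The arm moves only by the tool drive_tool, never from a script. Its argument "deltas" is a list of rows, each an object with "slide": the shift along the tool's x, y, z as a fraction of full scale, a list of three; "delta_rot": the turn, a rotation vector about the tool's x, y, z as a fraction of full scale, a list of three; "hand": the opening, from 0 (shut) to 1 (fully open). In form: [{"slide": [tx, ty, tz], "delta_rot": [wx, wy, wz], "hand": hand}, ...]. A call has exactly 5 rows; each row shifts and turns the commanded pose from where the row before left it, along the tool's axes as they then stand; what a row does not reach is not made up. Full scale, the value 1, is 50 mm for a shift and 180 degrees for a turn. A row lasts 1/8 s, in which the tool goes at most 62.5 mm and 10.7 degrees, less where a joint would pass 70% of its speed; a pose out of reach is approached as far as the arm can. A call with a number of a shift or a turn outside -1 to 1 is refused whole. A call with a gripper value outside its range is refused whole. The fingers move at their own pace and stop on an object; the grip force is fixed at half the most. Time passes only in rows, so rows that do not move let the fingers close, or fill a call up. It gives the time, the measured TCP pose, the force and the opening at its end, in the units of the state.
- ctrl.get_obs(): the state, without advancing time (a new reading comes with each control period).
- ctrl.camera(name): name is "side" or "top" or "wrist"; returns a dict with "frame" (420x560x3 uint8, red, green, blue), "mtx" (3x3 intrinsics, pixels), "R" (3x3) and "t" (3): a world point X has camera coordinates R X + t. Camera axes: x right, y down, z forward; pixel columns grow to the right and rows downward; lengths in m; the calibration is good to about 2 mm. A picture is of the moment at which its call begins. There is no depth.
- ctrl.hand_in(): hands the job in, once; it reports no verdict.
The state is a dict: "time_s": time; "q": joint angles; "dq": joint speeds; "joint_efforts": joint torques, N m; "eef_pos": TCP position; "eef_rot": TCP orientation; "wrist_force": force on the tool from outside, world axes, zero at the start; "torque": the same for the moment, N m; "opening": opening from 0.0 (shut) to 1.0 (fully open).
Only numpy, scipy, OpenCV 4.12 (cv2) and the standard library are available. Lean on these libraries where they do the work, as an engineer would, in place of code of your own. Each camera call takes 0.05 s, during which the arm holds its last target.

### The job

Cure the glued piece: push its tray straight in under the low curing lamp until the tray's upright shield plate is flush against the lamp, and set the loose lid on the steel cup, seated and level, so that stray light does not reach the uncured pieces waiting in it. Only when the tray is home and the cup is covered, flip the toggle on top of the lamp fully over to its other side. Set the lid down rather than dropping it, keep the glued piece lying in its place on the tray, leave the cup standing where it is, and do not disturb the brush, the scraper or the cork.

Things in the scene. Friction and masses are not known exactly. Their poses are not given: they have to be found in the camera images.
- lamp: Curing lamp, fixed: a grey bridge with black cheeks, 90 mm deep (x), 124 wide (y), top 66 mm above the worktop (3 mm cooling ribs on it at |y| 27 to 55). A tunnel, open at both ends, runs through it along x: 76 mm wide, 28 mm high from the worktop up. Origin: centre of its footprint, on the worktop. The tray goes in at the mouth, the face at x = -45 mm, moving along the lamp's +x.
- toggle (a joint): Toggle on the lamp: a steel bat 6.4 mm thick, 28 mm from pivot to the centre of its 9 mm ball end. Pivot at lamp x 12, y 0, z 68 mm. 0 = off, leaning 0.45 rad from vertical towards the mouth (-x); 0.9 = on, leaning 0.45 rad to the lamp's +x. It may start up to 0.12. Friction 0.035 N m (3 to 4 N at 10 mm above the pivot); it stays where it is left.
- toggle_tip (a point): Centre of the ball end of the toggle.
- tray: Loose aluminium tray, 220 g. Origin: underside, below the piece; +x goes into the lamp. Plate 5 mm thick, 68 wide, x -45 to +40; upright shield plate 98 wide, 41 high, front face at x = -45, back at -49; behind it a black bar handle along x, 14 wide, 34 high, x -49 to -101. Home, the shield touches the lamp's mouth face and the tray's origin and axes coincide with the lamp's.
- tray_handle (a point): A point on the middle of the tray's bar handle, at tray x = -80 mm, y = 0, 26 mm above the worktop; the bar is 14 mm thick across the tray's y.
- piece: The glued piece: a cork disc 42 mm in diameter and 10 mm thick with a clear disc 35 mm in diameter and 6 mm thick on it, 30 g, lying loose on the tray between four 5 mm high pins that leave it 1.5 mm of play. Its top is 21 mm above the worktop. Origin at the centre of its underside, 5 mm above the tray's origin.
- cup: The stainless cup, standing loose, 220 g: 65 mm high, 72 mm across at the rim, inside 65 mm across at the rim. Small cork pieces lie in the bottom. Origin at the centre of its underside, z up.
- cup_rim (a point): Centre of the cup's mouth, at the height of the rim (65 mm above the cup's underside).
- lid: Loose steel lid, 90 g, right way up on the worktop: disc 78 mm across, 3 thick; below it a bevelled locating boss 58 across, 7 deep, that goes into the cup's mouth; above it a round black knob 20 across, 24 high. Origin: centre of the boss's underside (disc z 7 to 10, knob z 10 to 34 mm). Seated, the disc lies on the rim, the origin 7 mm below the rim.
- lid_knob (a point): A point on the lid's axis, inside the knob, 24 mm above the lid's origin (10 mm below the knob's top).
- brush: A green nylon brush, 170 mm long, lying flat; bystander. Origin under its middle.
- scraper: A clear acrylic scraper, 105 x 55 mm, 11 mm thick at its grip end, lying flat; bystander. Origin under its middle.
- cork: A cork stopper, 32 mm across and 38 mm high, standing; bystander. Origin under its centre.
Mind the look-alikes: they are no part of the job. Leave any turquoise look-alike of the piece alone. Leave any green look-alike of the lid alone.

How it is judged:
By the outcome, as a careful person would: the job done as asked, in the order asked, and still so for the second after the job is handed in, with the robot touching nothing.
It also fails if it takes over 64 s, if anything falls off the work surface, if the arm or the gripper's body presses on something with over 40 N, if the wrist force passes 120 N, or if a joint passes its speed limit or range.

## Working session

There is one attempt and no reset: what is moved stays moved. The work goes in short steps, Python scripts to look and compute and a tool call to move; the robot and the scene stay as the last step left them, time stands still between calls to the robot, and variables do not carry over. Pictures are saved under pics/ and viewed, and the job is handed in when it is done.

Besides the shell and the picture viewer there is one more tool, called by a JSON object that holds its "api" and its "payload". drive_tool: Moves the arm, as the interface text tells. Its arguments: {"type":"object","properties":{"deltas":{"type":"array","items":{"type":"object","properties":{"slide":{"type":"array","items":{"type":"number"}},"delta_rot":{"type":"array","items":{"type":"number"}},"hand":{"type":"number"}}}}},"required":["deltas"]}

```bash
mkdir -p pics; cat > h.py <<'E'
import numpy as np, cv2
from bench import ctrl
def snap(name,fn):
    c=ctrl.camera(name); cv2.imwrite('pics/'+fn,cv2.cvtColor(c['frame'],cv2.COLOR_RGB2BGR)); 
    np.savez('pics/'+fn[:-4]+'.npz',**c); return c
def ray(c,u,v,z):
    K,R,t=np.array(c['mtx']),np.array(c['R']),np.array(c['t'])
    d=R.T@np.linalg.solve(K,[u,v,1]); o=-R.T@t
    return o+d*(z-o[2])/d[2]
def proj(c,X):
    p=np.array(c['mtx'])@(np.array(c['R'])@np.array(X)+np.array(c['t'])); return p[:2]/p[2]
E
python3 - <<'E'
from h import *
for n in ['top','side','wrist']:
    c=snap(n,n+'0.png'); print(n,-c['R'].T@c['t'],c['mtx'][0,0])
o=ctrl.get_obs(); print(o)
E
```

```text
top [ 0.4902269  -0.03098256  1.07604355] 476.63207586955923
side [ 0.23021686 -0.67197834  0.63001353] 452.15849964949837
wrist [0.19881477 0.54462314 0.37355146] 316.40220939853907
{'time_s': 0.15, 'q': array([ 8.94683653e-01,  1.81370038e-01,  1.60776937e+00, -2.57338582e-05,
        1.35380517e+00, -2.06306900e-01]), 'dq': array([ 0.00049999, -0.00259299, -0.00073656,  0.00030924,  0.00085339,
        0.00169181]), 'joint_efforts': array([ 1.65438611e-03, -4.45258677e+01, -3.51694143e+01, -2.63213315e-04,
        5.84176742e-03,  4.68956364e-05]), 'eef_pos': array([0.26001833, 0.51234625, 0.20979565]), 'eef_rot': array([-2.77299004e-04,  2.32745785e-01,  9.72537373e-01, -6.16595304e-04]), 'wrist_force': array([ 0.4260087 , -1.01141533,  0.46169225]), 'torque': array([ 0.020879  , -0.0064275 , -0.02137751]), 'opening': 0.9991655502570821}
```

View pics/top0.png

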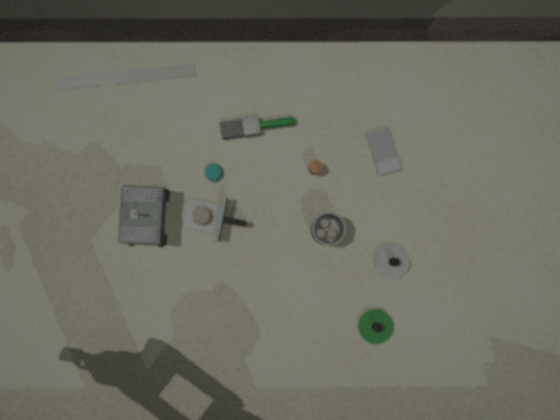

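View pics/side0.png

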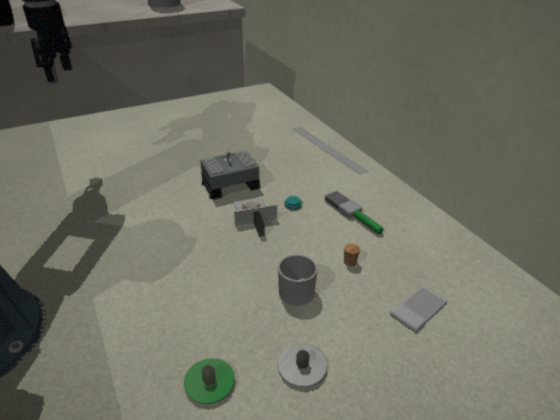

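View pics/wrist0.png

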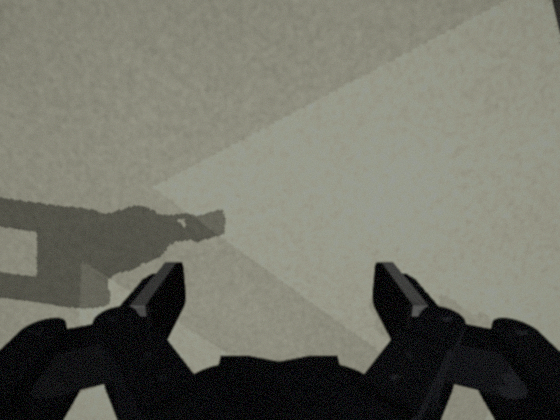

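Candidates in the top view:
- Lids: steel at (392,261) and green at (376,326). The steel one fits, since green is the named decoy.
- Pieces: cork and clear on the tray at (202,215), and turquoise at (214,172). The one on the tray fits.

I'll confirm both in an enlarged crop.

```bash
python3 - <<'E'
import cv2
im=cv2.imread('pics/top0.png')
a=cv2.resize(im[165:265,105:255],None,fx=5,fy=5,interpolation=cv2.INTER_CUBIC);cv2.imwrite('pics/c1.png',a)
a=cv2.resize(im[200:350,290:430],None,fx=4,fy=4,interpolation=cv2.INTER_CUBIC);cv2.imwrite('pics/c2.png',a)
im=cv2.imread('pics/side0.png')
a=cv2.resize(im[140:250,190:330],None,fx=5,fy=5,interpolation=cv2.INTER_CUBIC);cv2.imwrite('pics/c3.png',a)
E
```

```text
(no output)
```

View pics/c1.png

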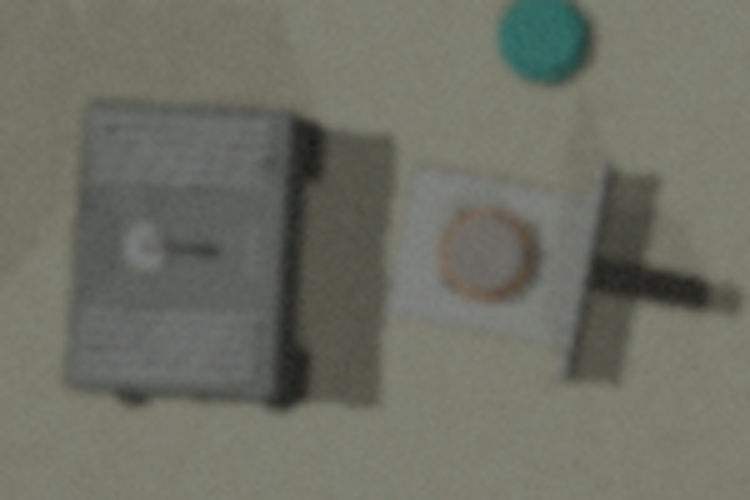

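View pics/c2.png

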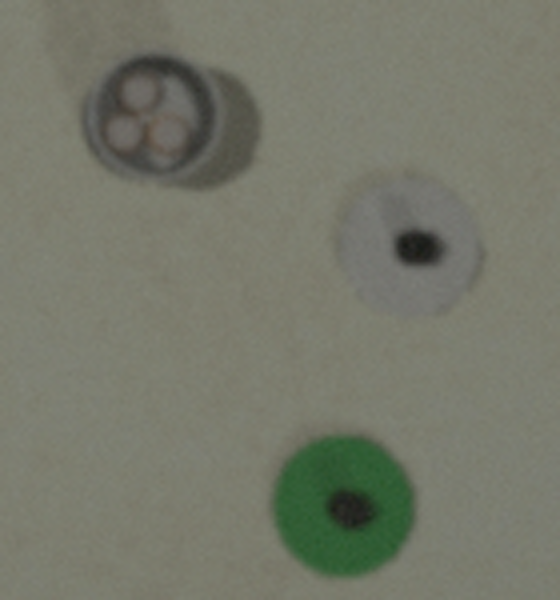

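View pics/c3.png

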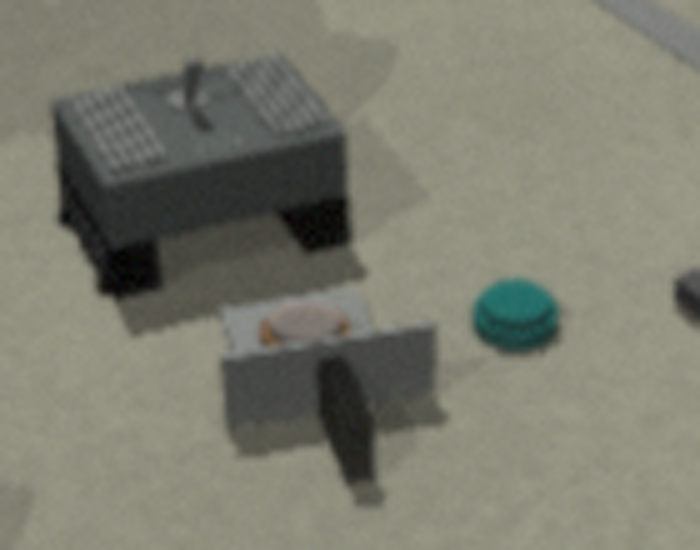

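```bash
python3 - <<'E'
from h import *
c=np.load('pics/top0.npz')
def C1(x,y,z): 
    p=ray(c,105+(x+.5)/5-.5,165+(y+.5)/5-.5,z); return p.round(4)
def C2(x,y,z): 
    p=ray(c,290+(x+.5)/4-.5,200+(y+.5)/4-.5,z); return p.round(4)
for p in [(88,100),(292,115),(275,393),(70,385)]: print('lamp',C1(*p,.066))
print('piece',C1(485,254,.021),C1(488,254,.015))
print('tray front',C1(415,165,.005),C1(388,310,.005),'shield top',C1(605,165,.041),C1(572,380,.041))
print('handle',C1(600,272,.034),C1(710,292,.034))
print('pivot',C1(145,247,.068))
print('cup',C2(152,118,.065));print('lid',C2(410,246,.01),C2(420,247,.034))
print('green',C2(344,505,.01))
print('turq',C1(545,38,.016))
print(ray(c,316,167,.038), ray(c,292,122,0.01),ray(c,225,130,.01),ray(c,383,150,.01))
E
```

```text
lamp [0.6381 0.2821 0.066 ]
lamp [0.6314 0.1949 0.066 ]
lamp [0.5129 0.2001 0.066 ]
lamp [0.5165 0.2868 0.066 ]
piece [0.5752 0.1184 0.021 ] [0.5757 0.1179 0.015 ]
tray front [0.617  0.1526 0.005 ] [0.5514 0.164  0.005 ] shield top [0.6125 0.0635 0.041 ] [0.5187 0.0773 0.041 ]
handle [0.5661 0.0661 0.034 ] [0.5572 0.0179 0.034 ]
pivot [0.5748 0.2558 0.068 ]
cup [ 0.5417 -0.1556  0.065 ]
lid [ 0.4727 -0.3052  0.01  ] [ 0.4726 -0.3044  0.034 ]
green [ 0.3311 -0.2653  0.01  ]
turq [0.673 0.093 0.016]
[ 0.6802087  -0.13515953  0.038     ] [ 0.7894442 -0.0843362  0.01     ] [0.7711559  0.06847232 0.01      ] [ 0.72407015 -0.29075696  0.01      ]
```

```bash
cat >> h.py <<'E'
from scipy.spatial.transform import Rotation as Ro
def plan(pos,yaw=None,n=5,calls=1):
    """tool-down moves; yaw=world yaw of tool x (deg)"""
    o=ctrl.get_obs(); q=o['eef_rot']; R=Ro.from_quat([q[1],q[2],q[3],q[0]])
    tx=R.as_matrix()[:,0]; y0=np.degrees(np.arctan2(tx[1],tx[0]))
    print('t',round(o['time_s'],2),'pos',o['eef_pos'].round(4),'yaw',y0.round(2),'tilt z',R.as_matrix()[:,2].round(3),'open',round(o['opening'],3),'F',o['wrist_force'].round(1))
    d=np.array(pos)-o['eef_pos']; dy=0 if yaw is None else (yaw-y0+180)%360-180
    if yaw is None: yaw=y0
    N=n*calls
    for i in range(N):
        a=np.radians(y0+dy*i/N)
        M=np.array([[np.cos(a),np.sin(a),0],[np.sin(a),-np.cos(a),0],[0,0,-1]])
        print(i,(M.T@(d/N)/.05).round(3).tolist(),'rz',round(-dy/N/180,4))
E
python3 - <<'E'
from h import *
c=np.load('pics/wrist0.npz');o=ctrl.get_obs();q=o['eef_rot'];R=Ro.from_quat([q[1],q[2],q[3],q[0]]).as_matrix()
print((c['R']@R).round(3), R.T@(-c['R'].T@c['t']-o['eef_pos']))
plan([.562,.039,.21],80.5,5,3)
E
```

```text
[[-0.001  1.     0.001]
 [-0.961 -0.    -0.276]
 [-0.276 -0.001  0.961]] [ 0.06922602  0.00085509 -0.16373963]
t 0.15 pos [0.26   0.5123 0.2098] yaw 153.08 tilt z [-0.001 -0.001 -1.   ] open 0.999 F [ 0.4 -1.   0.5]
0 [-0.645, -0.38, -0.0] rz 0.0269
1 [-0.675, -0.325, -0.0] rz 0.0269
2 [-0.7, -0.267, -0.0] rz 0.0269
3 [-0.72, -0.207, -0.0] rz 0.0269
4 [-0.734, -0.145, -0.0] rz 0.0269
5 [-0.744, -0.083, -0.0] rz 0.0269
6 [-0.748, -0.02, -0.0] rz 0.0269
7 [-0.747, 0.043, -0.0] rz 0.0269
8 [-0.741, 0.106, -0.0] rz 0.0269
9 [-0.729, 0.168, -0.0] rz 0.0269
10 [-0.713, 0.229, -0.0] rz 0.0269
11 [-0.691, 0.289, -0.0] rz 0.0269
12 [-0.664, 0.346, -0.0] rz 0.0269
13 [-0.632, 0.401, -0.0] rz 0.0269
14 [-0.596, 0.453, -0.0] rz 0.0269
```

{"api": "drive_tool", "payload": {"deltas": [{"slide": [-0.645,-0.38,0],"delta_rot": [0,0,0.0269],"hand": 1},{"slide": [-0.675,-0.325,0],"delta_rot": [0,0,0.0269],"hand": 1},{"slide": [-0.7,-0.267,0],"delta_rot": [0,0,0.0269],"hand": 1},{"slide": [-0.72,-0.207,0],"delta_rot": [0,0,0.0269],"hand": 1},{"slide": [-0.734,-0.145,0],"delta_rot": [0,0,0.0269],"hand": 1}]}}

```text
time_s: 0.78
eef_pos: [0.3614, 0.3537, 0.2103]
eef_rot: [-0.0, 0.433, 0.902, -0.0]
wrist_force: [0.9, -0.5, 0.1]
opening: 1.004
```

{"api": "drive_tool", "payload": {"deltas": [{"slide": [-0.744,-0.083,0],"delta_rot": [0,0,0.0269],"hand": 0.6},{"slide": [-0.748,-0.02,0],"delta_rot": [0,0,0.0269],"hand": 0.6},{"slide": [-0.747,0.043,0],"delta_rot": [0,0,0.0269],"hand": 0.6},{"slide": [-0.741,0.106,0],"delta_rot": [0,0,0.0269],"hand": 0.6},{"slide": [-0.729,0.168,0],"delta_rot": [0,0,0.0269],"hand": 0.6}]}}

```text
time_s: 1.4
eef_pos: [0.4618, 0.1959, 0.2103]
eef_rot: [-0.0, 0.612, 0.791, -0.0]
wrist_force: [0.8, 0.0, -0.5]
opening: 0.601
```

{"api": "drive_tool", "payload": {"deltas": [{"slide": [-0.713,0.229,0],"delta_rot": [0,0,0.0269],"hand": 0.6},{"slide": [-0.691,0.289,0],"delta_rot": [0,0,0.0269],"hand": 0.6},{"slide": [-0.664,0.346,0],"delta_rot": [0,0,0.0269],"hand": 0.6},{"slide": [-0.632,0.401,0],"delta_rot": [0,0,0.0269],"hand": 0.6},{"slide": [-0.596,0.453,0],"delta_rot": [0,0,0.0269],"hand": 0.6}]}}

```text
time_s: 2.02
eef_pos: [0.5624, 0.0382, 0.2102]
eef_rot: [-0.0, 0.764, 0.645, -0.0]
wrist_force: [-0.2, 0.5, 0.7]
opening: 0.603
```

```bash
python3 - <<'E'
from h import *
plan([.562,.039,.21],80.5,2,1)
c=snap('wrist','w1.png')
E
```

```text
t 2.02 pos [0.5624 0.0382 0.2102] yaw 80.29 tilt z [-0.001  0.    -1.   ] open 0.603 F [-0.2  0.5  0.7]
0 [0.007, -0.006, 0.002] rz -0.0006
1 [0.007, -0.006, 0.002] rz -0.0006
```

View pics/w1.png

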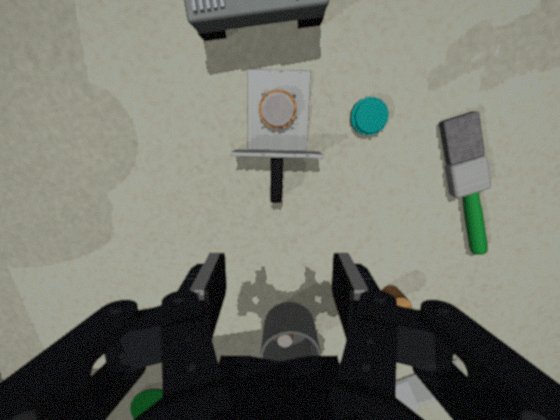

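```bash
python3 - <<'E'
from h import *
c=np.load('pics/w1.npz')
print('tcp',proj(c,[.5624,.0382,.21]),'handle pred',proj(c,[.562,.039,.026]))
im=cv2.imread('pics/w1.png')
cv2.imwrite('pics/c4.png',cv2.resize(im[0:215,170:345],None,fx=2.75,fy=2.75,interpolation=cv2.INTER_CUBIC)*1)
E
```

```text
tcp [277.12554162 250.78479384] handle pred [277.39264303 184.78905264]
```

View pics/c4.png

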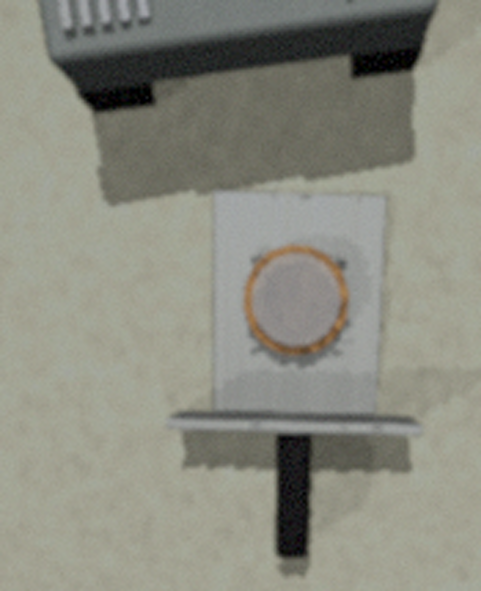

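```bash
cat >> h.py <<'E'
from scipy.optimize import least_squares
def fit(c,pts,x0,crop):
    s,ox,oy=crop
    L=np.array([p[0] for p in pts])/1000; U=np.array([[(p[1][0]+.5)/s-.5+ox,(p[1][1]+.5)/s-.5+oy] for p in pts])
    def f(x):
        a=x[2]; W=np.c_[x[0]+np.cos(a)*L[:,0]-np.sin(a)*L[:,1],x[1]+np.sin(a)*L[:,0]+np.cos(a)*L[:,1],L[:,2]]
        return np.array([proj(c,w) for w in W]).ravel()-U.ravel()
    r=least_squares(f,x0,loss='soft_l1'); print(r.x[:2].round(4),np.degrees(r.x[2]).round(2)); print(r.fun.reshape(-1,2).round(1).tolist()); return r.x
E
python3 - <<'E'
from h import *
c=np.load('pics/w1.npz')
fit(c,[((40,34,5),(213,192)),((40,-34,5),(387,195)),((-47,49,41),(168,421)),((-47,-49,41),(421,428)),((-101,7,34),(278,555)),((-101,-7,34),(307,556)),((0,0,21),(298,298))],[.575,.118,1.4],(2.75,170,0))
fit(c,[((-45,62,0),(90,109)),((-45,38,0),(152,105)),((-45,-38,0),(355,76)),((-45,-62,0),(412,70)),((-45,62,66),(52,58)),((-45,-62,66),(433,8))],[.575,.241,1.5],(2.75,170,0))
c=np.load('pics/top0.npz')
fit(c,[((40,34,5),(415,165)),((40,-34,5),(388,310)),((-47,49,41),(606,165)),((-47,-49,41),(572,380)),((0,0,21),(485,254))],[.575,.118,1.4],(5,105,165))
fit(c,[((45,62,66),(70,385)),((45,-62,66),(88,100)),((-45,-62,66),(292,113)),((-45,62,66),(275,395))],[.575,.241,1.5],(5,105,165))
E
```

```text
[0.5766 0.1199] 78.9
[[0.1, -1.2], [0.0, -0.7], [-0.9, 0.4], [1.1, 0.1], [-1.2, 1.2], [0.9, 1.1], [-0.1, -0.4]]
[0.5744 0.2434] 86.7
[[0.8, 0.3], [0.5, -1.0], [-2.1, 0.5], [-0.1, -0.2], [-2.9, 0.2], [1.8, -0.0]]
[0.5795 0.1204] 163.67
[[23.5, 37.7], [-0.1, 0.3], [1.3, 0.7], [-34.8, -54.7], [-0.9, -1.9]]
[0.5749 0.241 ] 87.27
[[-1.0, 0.7], [-0.4, -0.4], [0.9, -1.1], [0.5, 0.6]]
```

```bash
python3 - <<'E'
from h import *
c=np.load('pics/top0.npz')
fit(c,[((40,-34,5),(415,165)),((40,34,5),(388,310)),((-47,-49,41),(606,165)),((-47,49,41),(572,380)),((0,0,21),(485,254))],[.575,.118,1.4],(5,105,165))
plan([.5613,.0412,.010],79.3,5,1)
E
```

```text
[0.5755 0.1181] 79.27
[[0.7, 0.3], [0.1, 0.8], [0.1, -1.1], [-1.7, 0.0], [0.1, -0.1]]
t 2.08 pos [0.5647 0.0342 0.2103] yaw 79.95 tilt z [ 0.001 -0.002 -1.   ] open 0.601 F [ 0.7 -3.8  0.6]
0 [0.025, -0.018, 0.801] rz 0.0007
1 [0.025, -0.018, 0.801] rz 0.0007
2 [0.025, -0.018, 0.801] rz 0.0007
3 [0.025, -0.018, 0.801] rz 0.0007
4 [0.025, -0.018, 0.801] rz 0.0007
```

{"api": "drive_tool", "payload": {"deltas": [{"slide": [0,0,0.8],"delta_rot": [0,0,0],"hand": 0.5},{"slide": [0,0,0.8],"delta_rot": [0,0,0],"hand": 0.5},{"slide": [0,0,0.6],"delta_rot": [0,0,0],"hand": 0.5},{"slide": [0,0,0.4],"delta_rot": [0,0,0],"hand": 0.5},{"slide": [0,0,0],"delta_rot": [0,0,0],"hand": 0.5}]}}

```text
time_s: 2.7
eef_pos: [0.5602, 0.0396, 0.0785]
eef_rot: [-0.002, 0.763, 0.646, -0.002]
wrist_force: [0.1, 0.5, 0.2]
opening: 0.495
```

```bash
python3 - <<'E'
from h import *
plan([.5613,.0412,.010],79.3,3,1)
c=snap('wrist','w2.png'); print(proj(c,[.5613,.0412,.034]))
plan([.5613,.0412,.010],79.3,1,1)
E
```

```text
t 2.7 pos [0.5602 0.0396 0.0785] yaw 80.47 tilt z [-0.005  0.001 -1.   ] open 0.495 F [0.1 0.5 0.2]
0 [0.012, 0.006, 0.456] rz 0.0022
1 [0.012, 0.005, 0.456] rz 0.0022
2 [0.012, 0.005, 0.456] rz 0.0022
[278.89356032 223.0180726 ]
t 2.75 pos [0.5615 0.0394 0.08  ] yaw 80.46 tilt z [-0.002  0.    -1.   ] open 0.497 F [ 0.3 -0.3  0.6]
0 [0.035, -0.009, 1.4] rz 0.0065
```

View pics/w2.png

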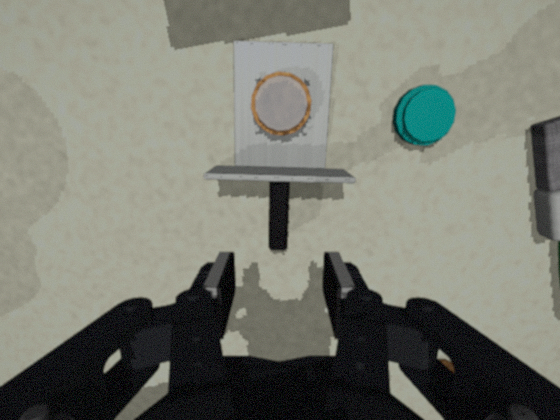

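The handle spans cols 270–289, rows 182–250. The predicted grasp point (279,223) falls on it and is centred between the fingers, so I'll descend.

{"api": "drive_tool", "payload": {"deltas": [{"slide": [0.03,0,0.5],"delta_rot": [0,0,0.005],"hand": 0.5},{"slide": [0,0,0.5],"delta_rot": [0,0,0],"hand": 0.5},{"slide": [0,0,0.38],"delta_rot": [0,0,0],"hand": 0.5},{"slide": [0,0,0],"delta_rot": [0,0,0],"hand": 0.3},{"slide": [0,0,0],"delta_rot": [0,0,0],"hand": 0.15}]}}

```text
time_s: 3.38
eef_pos: [0.5631, 0.0407, 0.0124]
eef_rot: [0.0, 0.768, 0.64, 0.0]
wrist_force: [-1.0, -0.4, -1.3]
opening: 0.149
```

{"api": "drive_tool", "payload": {"deltas": [{"slide": [0,0,0],"delta_rot": [0,0,0],"hand": 0.1},{"slide": [0,0,0],"delta_rot": [0,0,0],"hand": 0.05},{"slide": [0,0,0],"delta_rot": [0,0,0],"hand": 0},{"slide": [0,0,0],"delta_rot": [0,0,0],"hand": 0},{"slide": [0,0,0],"delta_rot": [0,0,0],"hand": 0}]}}

```text
time_s: 4.0
eef_pos: [0.5631, 0.0406, 0.0123]
eef_rot: [0.001, 0.769, 0.64, 0.0]
wrist_force: [-0.8, -0.2, 5.5]
opening: 0.107
```

```bash
python3 - <<'E'
from h import *
c=snap('wrist','w3.png')
plan([.5613,.0412,.010],79.3,1,1)
im=cv2.imread('pics/w3.png'); cv2.imwrite('pics/c5.png',cv2.resize(im[0:260,130:430],None,fx=2.2,fy=2.2,interpolation=cv2.INTER_CUBIC))
E
```

```text
t 4.05 pos [0.5631 0.0406 0.0123] yaw 79.56 tilt z [ 0.001 -0.    -1.   ] open 0.106 F [-0.9 -0.2  5.6]
0 [0.005, -0.037, 0.047] rz 0.0014
```

View pics/c5.png

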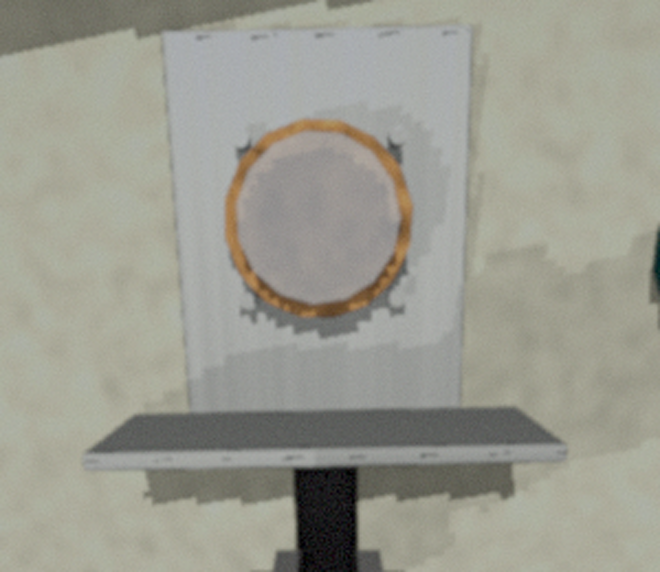

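```bash
python3 - <<'E'
from h import *
c=np.load('pics/w3.npz')
fit(c,[((40,34,5),(164,32)),((40,-34,5),(471,25)),((-45,34,5),(189,410)),((-45,-34,5),(460,408)),((-45,49,41),(100,450)),((-45,-49,41),(553,446)),((0,0,21),(319,218))],[.575,.118,1.4],(2.2,130,0))
E
```

```text
[0.5768 0.1194] 80.29
[[-1.4, -1.2], [1.7, -0.2], [-0.5, 1.7], [-0.2, 0.9], [-9.5, 0.8], [6.5, -0.4], [0.6, -0.2]]
```

```bash
python3 - <<'E'
from h import *
c=np.load('pics/w3.npz')
x=fit(c,[((40,34,5),(164,32)),((40,-34,5),(471,25)),((-45,34,5),(189,410)),((-45,-34,5),(460,408)),((-45,49,41),(86,452)),((-45,-49,41),(567,446)),((0,0,21),(319,218))],[.575,.118,1.4],(2.2,130,0))
g=np.array([.5631,.0406]); a=x[2]; d=g-x[:2]
print('grasp in tray',np.array([[np.cos(a),np.sin(a)],[-np.sin(a),np.cos(a)]])@d*1000)
for L in [(.5744,.2434),(.5749,.241),(.5747,.242)]:
  u=np.array([np.cos(np.radians(87)),np.sin(np.radians(87))])
  print(np.array(L)-.080*u, np.array(L)-.123*u,np.array(L)-.185*u)
E
```

```text
[0.5769 0.1193] 80.45
[[-1.5, -0.8], [1.5, -0.2], [-0.1, 2.0], [0.1, 0.9], [-2.7, 0.4], [0.5, -0.5], [0.6, -0.0]]
grasp in tray [-79.87263959   0.51656013]
[0.57021312 0.16350964] [0.56796268 0.12056857] [0.56471785 0.05865354]
[0.57071312 0.16110964] [0.56846268 0.11816857] [0.56521785 0.05625354]
[0.57051312 0.16210964] [0.56826268 0.11916857] [0.56501785 0.05725354]
```

{"api": "drive_tool", "payload": {"deltas": [{"slide": [0.04,0,0],"delta_rot": [0,0,-0.008],"hand": 0},{"slide": [0.07,0.005,0],"delta_rot": [0,0,-0.01],"hand": 0},{"slide": [0.08,0.005,0],"delta_rot": [0,0,-0.011],"hand": 0},{"slide": [0.08,0.005,0],"delta_rot": [0,0,-0.01],"hand": 0},{"slide": [0.06,0,0],"delta_rot": [0,0,0],"hand": 0}]}}

```text
time_s: 4.68
eef_pos: [0.5663, 0.0564, 0.0123]
eef_rot: [0.001, 0.728, 0.686, 0.0]
wrist_force: [0.6, -5.0, 5.4]
opening: 0.108
```

```bash
python3 - <<'E'
from h import *
plan([.565,.0573,.0123],86.6,5,1)
c=snap('wrist','w4.png')
plan([.565,.0573,.0123],86.6,1,1)
im=cv2.imread('pics/w4.png'); cv2.imwrite('pics/c6.png',cv2.resize(im[0:260,130:430],None,fx=2.2,fy=2.2,interpolation=cv2.INTER_CUBIC))
c=snap('top','t4.png')
im=cv2.imread('pics/t4.png'); cv2.imwrite('pics/c7.png',cv2.resize(im[165:265,105:255],None,fx=5,fy=5,interpolation=cv2.INTER_CUBIC))
E
```

```text
t 4.67 pos [0.5663 0.0564 0.0123] yaw 86.63 tilt z [ 0.002 -0.001 -1.   ] open 0.108 F [ 0.6 -5.   5.4]
0 [0.003, -0.005, 0.0] rz 0.0
1 [0.003, -0.005, 0.0] rz 0.0
2 [0.003, -0.005, 0.0] rz 0.0
3 [0.003, -0.005, 0.0] rz 0.0
4 [0.003, -0.005, 0.0] rz 0.0
t 4.72 pos [0.5663 0.0567 0.0123] yaw 86.62 tilt z [ 0.002 -0.001 -1.   ] open 0.109 F [ 1.2 -3.5  5.2]
0 [0.01, -0.026, 0.001] rz 0.0001
```

View pics/c6.png

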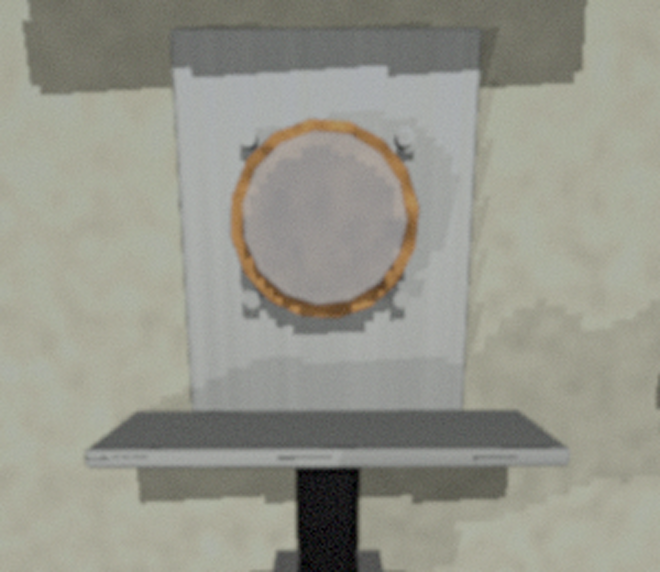

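View pics/c7.png

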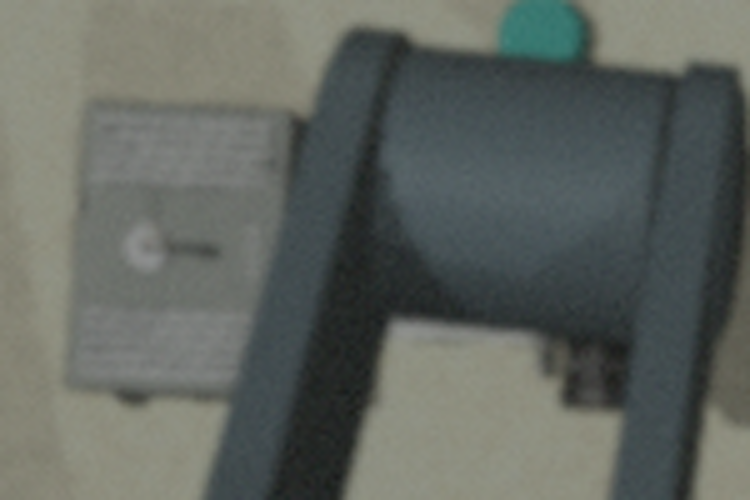

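```bash
python3 - <<'E'
from h import *
c=np.load('pics/w4.npz')
x=fit(c,[((40,34,5),(172,31)),((40,-34,5),(480,28)),((-45,34,5),(191,410)),((-45,-34,5),(462,408)),((-45,49,41),(86,451)),((-45,-49,41),(568,448)),((0,0,21),(325,218))],[.575,.118,1.4],(2.2,130,0))
p=[ray(c,130+u/2.2,v/2.2,0) for u,v in [(42,93),(170,89),(500,83),(580,81)]]
d=p[3]-p[0];print(np.degrees(np.arctan2(d[1],d[0]))+90); d=p[2]-p[1];print(np.degrees(np.arctan2(d[1],d[0]))+90)
for yl in (86.7,87,87.3):
  u=np.array([np.cos(np.radians(yl)),np.sin(np.radians(yl))]);L=np.array([.5746,.2422])
  e=x[:2]-L; print(yl,'along',e@u,'lat',e@[-u[1],u[0]])
E
```

```text
[0.5715 0.1359] 86.88
[[-2.0, -1.2], [0.6, -0.5], [-0.0, 1.5], [0.2, 1.8], [-1.5, -0.0], [1.3, 0.0], [0.3, 0.2]]
87.77168843751406
87.55902597145767
86.7 along -0.10632142424703371 lat -0.002984026583062016
87 along -0.1063355910745178 lat -0.0024272905469014693
87.3 along -0.10634684265805756 lat -0.0018704879653444187
```

{"api": "drive_tool", "payload": {"deltas": [{"slide": [0.05,-0.02,0],"delta_rot": [0,0,-0.002],"hand": 0},{"slide": [0.1,-0.02,0],"delta_rot": [0,0,0],"hand": 0},{"slide": [0.16,-0.002,0],"delta_rot": [0,0,0],"hand": 0},{"slide": [0.16,-0.002,0],"delta_rot": [0,0,0],"hand": 0},{"slide": [0.1,0,0],"delta_rot": [0,0,0],"hand": 0}]}}

```text
time_s: 5.4
eef_pos: [0.5653, 0.0852, 0.0123]
eef_rot: [0.001, 0.725, 0.688, 0.0]
wrist_force: [-0.6, -5.3, 6.7]
opening: 0.111
```

```bash
python3 - <<'E'
from h import *
plan([.570,.162,.0123],87,5,1)
c=snap('wrist','w5.png')
im=cv2.imread('pics/w5.png'); cv2.imwrite('pics/c8.png',cv2.resize(im[0:260,130:430],None,fx=2.2,fy=2.2,interpolation=cv2.INTER_CUBIC))
c=snap('side','s5.png')
im=cv2.imread('pics/s5.png'); cv2.imwrite('pics/c9.png',cv2.resize(im[120:260,170:330],None,fx=4,fy=4,interpolation=cv2.INTER_CUBIC))
E
```

```text
t 5.4 pos [0.5653 0.0852 0.0123] yaw 86.98 tilt z [ 0.002 -0.001 -1.   ] open 0.111 F [-0.6 -5.3  6.7]
0 [0.308, 0.002, -0.0] rz -0.0
1 [0.308, 0.002, -0.0] rz -0.0
2 [0.308, 0.003, -0.0] rz -0.0
3 [0.308, 0.003, -0.0] rz -0.0
4 [0.308, 0.003, -0.0] rz -0.0
```

View pics/c8.png

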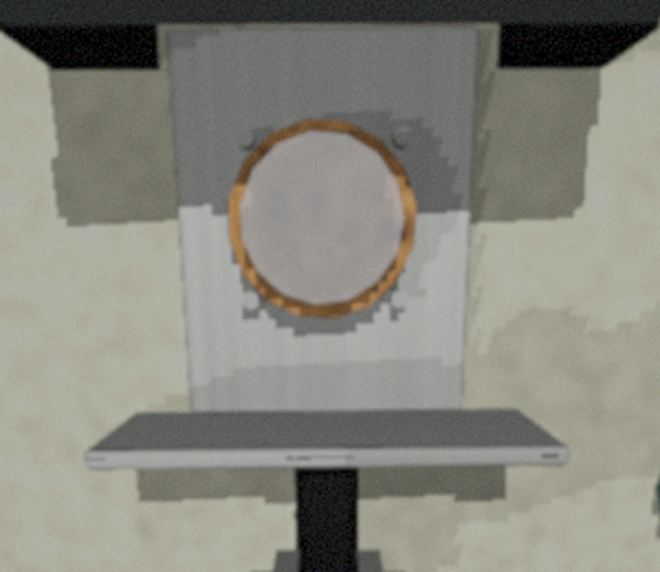

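View pics/c9.png

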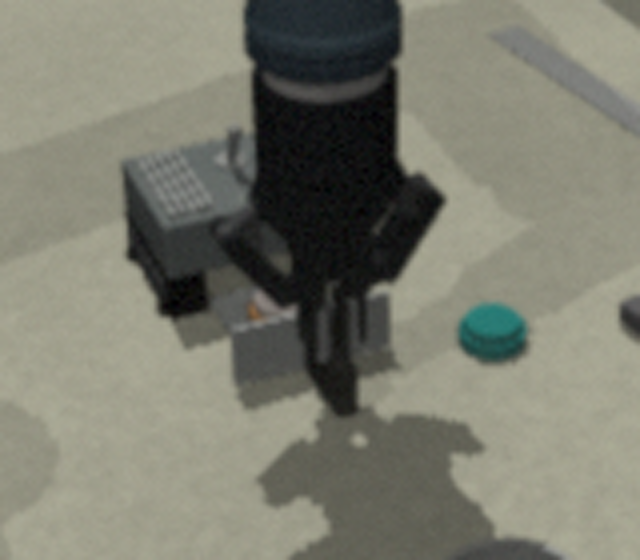

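```bash
python3 - <<'E'
from h import *
c=np.load('pics/w5.npz')
x=fit(c,[((40,34,5),(164,27)),((40,-34,5),(477,25)),((-45,34,5),(191,410)),((-45,-34,5),(462,408)),((-45,49,41),(86,451)),((-45,-49,41),(568,448)),((0,0,21),(323,218))],[.575,.118,1.4],(2.2,130,0))
y=fit(c,[((-45,62,0),(51,68)),((-45,38,0),(162,68)),((-45,-38,0),(498,67)),((-45,-62,0),(605,66))],[.575,.241,1.5],(2.2,130,0))
u=np.array([np.cos(y[2]),np.sin(y[2])]); e=x[:2]-y[:2]; print('along',e@u,'lat',e@[-u[1],u[0]],'home grasp',ctrl.get_obs()['eef_pos'][:2]-e)
E
```

```text
[0.5695 0.165 ] 87.55
[[0.1, 0.4], [0.6, -0.3], [-0.5, 1.4], [-0.2, 1.0], [-2.0, -0.0], [0.9, -1.1], [0.1, -0.4]]
[0.575  0.2431] 87.15
[[1.9, 0.0], [-0.2, -0.1], [-0.2, -0.2], [-0.6, 0.1]]
along -0.07827178865590793 lat 0.001531585253631206 home grasp [0.57076783 0.16378908]
```

{"api": "drive_tool", "payload": {"deltas": [{"slide": [0.08,0.012,0],"delta_rot": [0,0,0],"hand": 0},{"slide": [0.16,0.012,0],"delta_rot": [0,0,0],"hand": 0},{"slide": [0.2,0,0],"delta_rot": [0,0,0],"hand": 0},{"slide": [0.2,0,0],"delta_rot": [0,0,0],"hand": 0},{"slide": [0.16,0,0],"delta_rot": [0,0,0],"hand": 0}]}}

```text
time_s: 6.12
eef_pos: [0.5686, 0.1251, 0.0123]
eef_rot: [0.001, 0.726, 0.688, 0.0]
wrist_force: [-0.7, -5.7, 7.2]
opening: 0.104
```

{"api": "drive_tool", "payload": {"deltas": [{"slide": [0.16,0,0],"delta_rot": [0,0,0],"hand": 0},{"slide": [0.16,0,0],"delta_rot": [0,0,0],"hand": 0},{"slide": [0.14,0,0],"delta_rot": [0,0,0],"hand": 0},{"slide": [0.1,0,0],"delta_rot": [0,0,0],"hand": 0},{"slide": [0.05,0,0],"delta_rot": [0,0,0],"hand": 0}]}}

```text
time_s: 6.75
eef_pos: [0.5702, 0.1555, 0.0123]
eef_rot: [0.001, 0.725, 0.688, 0.0]
wrist_force: [-0.1, -5.2, 7.0]
opening: 0.106
```

```bash
python3 - <<'E'
from h import *
plan([.5708,.1638,.0123],87,5,1)
c=snap('wrist','w6.png')
im=cv2.imread('pics/w6.png'); cv2.imwrite('pics/c10.png',cv2.resize(im[0:260,130:430],None,fx=2.2,fy=2.2,interpolation=cv2.INTER_CUBIC))
E
```

```text
t 6.75 pos [0.5702 0.1555 0.0123] yaw 86.99 tilt z [ 0.001 -0.001 -1.   ] open 0.106 F [-0.1 -5.2  7. ]
0 [0.033, 0.001, -0.0] rz -0.0
1 [0.033, 0.001, -0.0] rz -0.0
2 [0.033, 0.001, -0.0] rz -0.0
3 [0.033, 0.001, -0.0] rz -0.0
4 [0.033, 0.001, -0.0] rz -0.0
```

View pics/c10.png

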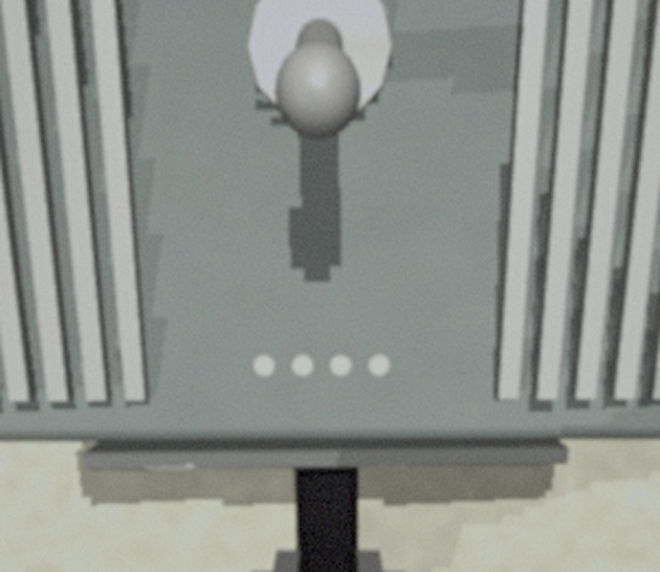

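{"api": "drive_tool", "payload": {"deltas": [{"slide": [0.04,0,0],"delta_rot": [0,0,0],"hand": 0},{"slide": [0.04,0,0],"delta_rot": [0,0,0],"hand": 0},{"slide": [0.03,0,0],"delta_rot": [0,0,0],"hand": 0},{"slide": [0.02,0,0],"delta_rot": [0,0,0],"hand": 0},{"slide": [0.0,0,0],"delta_rot": [0,0,0],"hand": 0}]}}

```text
time_s: 7.42
eef_pos: [0.5705, 0.1618, 0.0123]
eef_rot: [0.001, 0.726, 0.688, 0.0]
wrist_force: [-0.2, -5.6, 7.7]
opening: 0.109
```

{"api": "drive_tool", "payload": {"deltas": [{"slide": [0.01,0,0],"delta_rot": [0,0,0],"hand": 0},{"slide": [0.01,0,0],"delta_rot": [0,0,0],"hand": 0},{"slide": [0.01,0,0],"delta_rot": [0,0,0],"hand": 0},{"slide": [0.0,0,0],"delta_rot": [0,0,0],"hand": 0},{"slide": [0.0,0,0],"delta_rot": [0,0,0],"hand": 0}]}}

```text
time_s: 8.05
eef_pos: [0.5704, 0.1628, 0.0123]
eef_rot: [0.001, 0.726, 0.688, -0.0]
wrist_force: [-1.0, -7.2, 8.4]
opening: 0.104
```

{"api": "drive_tool", "payload": {"deltas": [{"slide": [0.01,0,0],"delta_rot": [0,0,0],"hand": 0},{"slide": [0.01,0,0],"delta_rot": [0,0,0],"hand": 0},{"slide": [0.0,0,0],"delta_rot": [0,0,0],"hand": 0},{"slide": [0.0,0,0],"delta_rot": [0,0,0],"hand": 0},{"slide": [0.0,0,0],"delta_rot": [0,0,0],"hand": 0}]}}

```text
time_s: 8.68
eef_pos: [0.5703, 0.1629, 0.0123]
eef_rot: [0.001, 0.726, 0.688, -0.001]
wrist_force: [-1.6, -10.0, 9.3]
opening: 0.105
```

```bash
python3 - <<'E'
from h import *
plan([.5708,.1638,.0123],87,5,1)
c=snap('wrist','w7.png')
im=cv2.imread('pics/w7.png'); cv2.imwrite('pics/c11.png',cv2.resize(im[140:260,130:430],None,fx=2.6,fy=2.6,interpolation=cv2.INTER_CUBIC))
E
```

```text
t 8.68 pos [0.5703 0.1629 0.0123] yaw 86.97 tilt z [ 0.    -0.003 -1.   ] open 0.105 F [ -1.6 -10.    9.3]
0 [0.004, 0.002, -0.0] rz -0.0
1 [0.004, 0.002, -0.0] rz -0.0
2 [0.004, 0.002, -0.0] rz -0.0
3 [0.004, 0.002, -0.0] rz -0.0
4 [0.004, 0.002, -0.0] rz -0.0
```

View pics/c11.png

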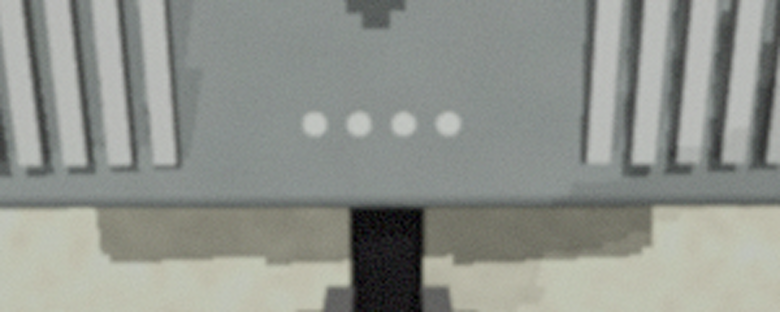

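{"api": "drive_tool", "payload": {"deltas": [{"slide": [0.0,0,0],"delta_rot": [0,0,0.0015],"hand": 0},{"slide": [0.01,0,0],"delta_rot": [0,0,0.001],"hand": 0},{"slide": [0.0,0,0],"delta_rot": [0,0,0],"hand": 0},{"slide": [0.0,0,0],"delta_rot": [0,0,0],"hand": 0.15},{"slide": [0.0,0,0],"delta_rot": [0,0,0],"hand": 0.3}]}}

```text
time_s: 9.35
eef_pos: [0.5695, 0.1654, 0.0112]
eef_rot: [-0.0, 0.729, 0.685, -0.0]
wrist_force: [-0.1, -0.1, 0.1]
opening: 0.293
```

{"api": "drive_tool", "payload": {"deltas": [{"slide": [0.0,0,0],"delta_rot": [0,0,0],"hand": 0.35},{"slide": [0.0,0,0],"delta_rot": [0,0,0],"hand": 0.35},{"slide": [0.0,0,-0.4],"delta_rot": [0,0,0],"hand": 0.35},{"slide": [0.0,0,-0.5],"delta_rot": [0,0,0],"hand": 0.35},{"slide": [-0.4,0,-0.1],"delta_rot": [0,0,0],"hand": 0}]}}

```text
time_s: 9.98
eef_pos: [0.5706, 0.146, 0.0647]
eef_rot: [0.002, 0.728, 0.686, 0.002]
wrist_force: [-0.2, -0.7, -0.4]
opening: 0.151
```

{"api": "drive_tool", "payload": {"deltas": [{"slide": [-0.8,0,0],"delta_rot": [0,0,0],"hand": 0},{"slide": [0.0,0,0],"delta_rot": [0,0,0],"hand": 0},{"slide": [0.0,0,0],"delta_rot": [0,0,0],"hand": 0},{"slide": [0.0,0,0],"delta_rot": [0,0,0],"hand": 0},{"slide": [0,0,0],"delta_rot": [0,0,0],"hand": 0}]}}

```text
time_s: 10.6
eef_pos: [0.5661, 0.1061, 0.0614]
eef_rot: [-0.0, 0.728, 0.685, -0.0]
wrist_force: [-0.4, 0.3, -0.6]
opening: 0.001
```

```bash
python3 - <<'E'
from h import *
plan([.5695,.1228,.022],87,5,1)
c=snap('wrist','w8.png')
im=cv2.imread('pics/w8.png'); cv2.imwrite('pics/c12.png',cv2.resize(im[60:260,130:430],None,fx=2.6,fy=2.6,interpolation=cv2.INTER_CUBIC))
E
```

```text
t 10.6 pos [0.5661 0.1061 0.0614] yaw 86.54 tilt z [-0.  0. -1.] open 0.001 F [-0.4  0.3 -0.6]
0 [0.068, 0.01, 0.157] rz -0.0005
1 [0.068, 0.01, 0.157] rz -0.0005
2 [0.068, 0.01, 0.157] rz -0.0005
3 [0.068, 0.01, 0.157] rz -0.0005
4 [0.068, 0.01, 0.157] rz -0.0005
```

View pics/c12.png

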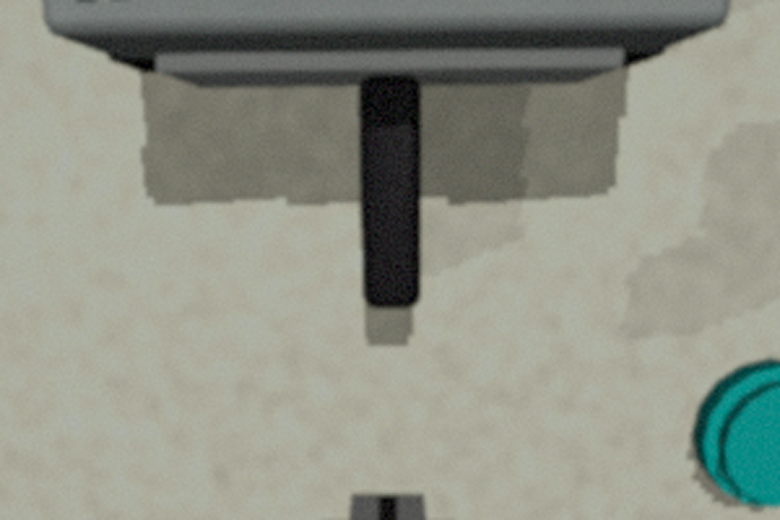

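{"api": "drive_tool", "payload": {"deltas": [{"slide": [0.0,0.05,0.3],"delta_rot": [0,0,0],"hand": 0},{"slide": [0.0,0,0.4],"delta_rot": [0,0,0],"hand": 0},{"slide": [0.0,0,0.1],"delta_rot": [0,0,0],"hand": 0},{"slide": [0.1,0,0],"delta_rot": [0,0,0],"hand": 0},{"slide": [0.1,0,0],"delta_rot": [0,0,0],"hand": 0}]}}

```text
time_s: 11.28
eef_pos: [0.5697, 0.1157, 0.0218]
eef_rot: [0.0, 0.729, 0.685, 0.0]
wrist_force: [1.0, -0.1, 0.2]
opening: 0.002
```

{"api": "drive_tool", "payload": {"deltas": [{"slide": [0.06,0,0],"delta_rot": [0,0,0],"hand": 0},{"slide": [0.05,0,0],"delta_rot": [0,0,0],"hand": 0},{"slide": [0.05,0,0],"delta_rot": [0,0,0],"hand": 0},{"slide": [0.04,0,0],"delta_rot": [0,0,0],"hand": 0},{"slide": [0.04,0,0],"delta_rot": [0,0,0],"hand": 0}]}}

```text
time_s: 11.9
eef_pos: [0.57, 0.1274, 0.0215]
eef_rot: [0.0, 0.728, 0.685, -0.0]
wrist_force: [-0.0, 0.5, -0.3]
opening: -0.002
```

{"api": "drive_tool", "payload": {"deltas": [{"slide": [0.02,0,0],"delta_rot": [0,0,0],"hand": 0},{"slide": [0.02,0,0],"delta_rot": [0,0,0],"hand": 0},{"slide": [0.02,0,0],"delta_rot": [0,0,0],"hand": 0},{"slide": [0.02,0,0],"delta_rot": [0,0,0],"hand": 0},{"slide": [0.0,0,0],"delta_rot": [0,0,0],"hand": 0}]}}

```text
time_s: 12.52
eef_pos: [0.5703, 0.1314, 0.0215]
eef_rot: [-0.0, 0.728, 0.685, 0.0]
wrist_force: [0.8, -0.6, 0.1]
opening: 0.001
```

{"api": "drive_tool", "payload": {"deltas": [{"slide": [0.015,0,0],"delta_rot": [0,0,0],"hand": 0},{"slide": [0.015,0,0],"delta_rot": [0,0,0],"hand": 0},{"slide": [0.015,0,0],"delta_rot": [0,0,0],"hand": 0},{"slide": [0.015,0,0],"delta_rot": [0,0,0],"hand": 0},{"slide": [0.0,0,0],"delta_rot": [0,0,0],"hand": 0}]}}

```text
time_s: 13.15
eef_pos: [0.5705, 0.1344, 0.0215]
eef_rot: [-0.0, 0.728, 0.685, 0.0]
wrist_force: [-0.1, 0.3, 0.3]
opening: -0.001
```

{"api": "drive_tool", "payload": {"deltas": [{"slide": [0.015,0,0],"delta_rot": [0,0,0],"hand": 0},{"slide": [0.015,0,0],"delta_rot": [0,0,0],"hand": 0},{"slide": [0.015,0,0],"delta_rot": [0,0,0],"hand": 0},{"slide": [0.0,0,0],"delta_rot": [0,0,0],"hand": 0},{"slide": [0.0,0,0],"delta_rot": [0,0,0],"hand": 0}]}}

```text
time_s: 13.78
eef_pos: [0.5706, 0.1365, 0.0215]
eef_rot: [0.0, 0.728, 0.685, -0.0]
wrist_force: [0.3, -0.1, -0.2]
opening: -0.002
```

```bash
python3 - <<'E'
from h import *
plan([.5695,.1358,.022],87,5,1)
c=snap('wrist','w9.png')
im=cv2.imread('pics/w9.png'); cv2.imwrite('pics/c13.png',cv2.resize(im[60:290,130:430],None,fx=2.6,fy=2.6,interpolation=cv2.INTER_CUBIC))
E
```

```text
t 13.78 pos [0.5706 0.1365 0.0215] yaw 86.49 tilt z [-0. -0. -1.] open -0.002 F [ 0.3 -0.1 -0.2]
0 [-0.003, -0.004, -0.002] rz -0.0006
1 [-0.003, -0.004, -0.002] rz -0.0006
2 [-0.003, -0.004, -0.002] rz -0.0006
3 [-0.003, -0.004, -0.002] rz -0.0006
4 [-0.003, -0.004, -0.002] rz -0.0006
```

View pics/c13.png

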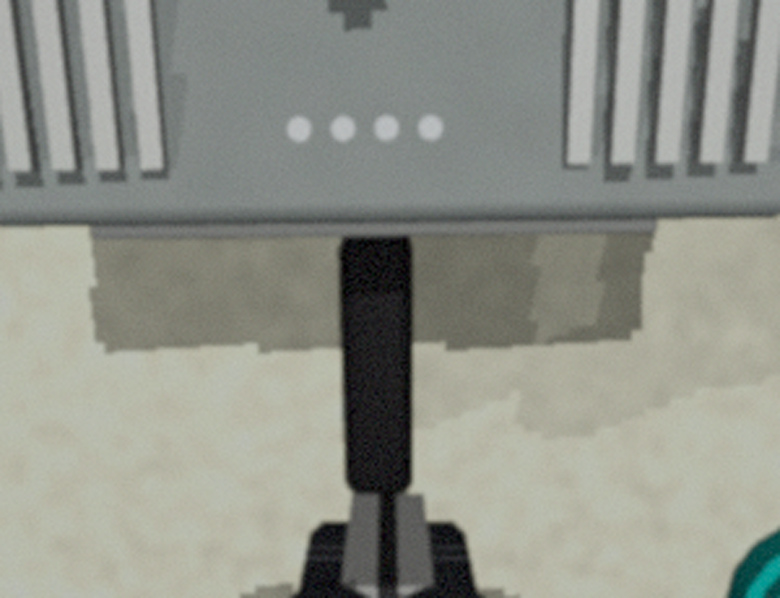

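{"api": "drive_tool", "payload": {"deltas": [{"slide": [0,-0.04,0],"delta_rot": [0,0,0],"hand": 0},{"slide": [0.02,0,0],"delta_rot": [0,0,0],"hand": 0},{"slide": [0.02,0,0],"delta_rot": [0,0,0],"hand": 0},{"slide": [0.01,0,0],"delta_rot": [0,0,0],"hand": 0},{"slide": [0.01,0,0],"delta_rot": [0,0,0],"hand": 0}]}}

```text
time_s: 14.45
eef_pos: [0.5688, 0.1397, 0.0215]
eef_rot: [0.0, 0.728, 0.685, 0.0]
wrist_force: [-0.5, -0.2, 0.2]
opening: 0.001
```

{"api": "drive_tool", "payload": {"deltas": [{"slide": [0.015,0,0],"delta_rot": [0,0,0],"hand": 0},{"slide": [0.015,0,0],"delta_rot": [0,0,0],"hand": 0},{"slide": [0.015,0,0],"delta_rot": [0,0,0],"hand": 0},{"slide": [0.01,0,0],"delta_rot": [0,0,0],"hand": 0},{"slide": [0.0,0,0],"delta_rot": [0,0,0],"hand": 0}]}}

```text
time_s: 15.08
eef_pos: [0.569, 0.1425, 0.0215]
eef_rot: [0.0, 0.728, 0.685, 0.0]
wrist_force: [-0.1, 0.9, 0.2]
opening: 0.003
```

```bash
python3 - <<'E'
from h import *
c=snap('wrist','w10.png')
im=cv2.imread('pics/w10.png'); cv2.imwrite('pics/c14.png',cv2.resize(im[60:290,130:430],None,fx=2.6,fy=2.6,interpolation=cv2.INTER_CUBIC))
c=snap('side','s10.png')
im=cv2.imread('pics/s10.png'); cv2.imwrite('pics/c15.png',cv2.resize(im[130:250,180:320],None,fx=5,fy=5,interpolation=cv2.INTER_CUBIC))
E
```

```text
(no output)
```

View pics/c14.png

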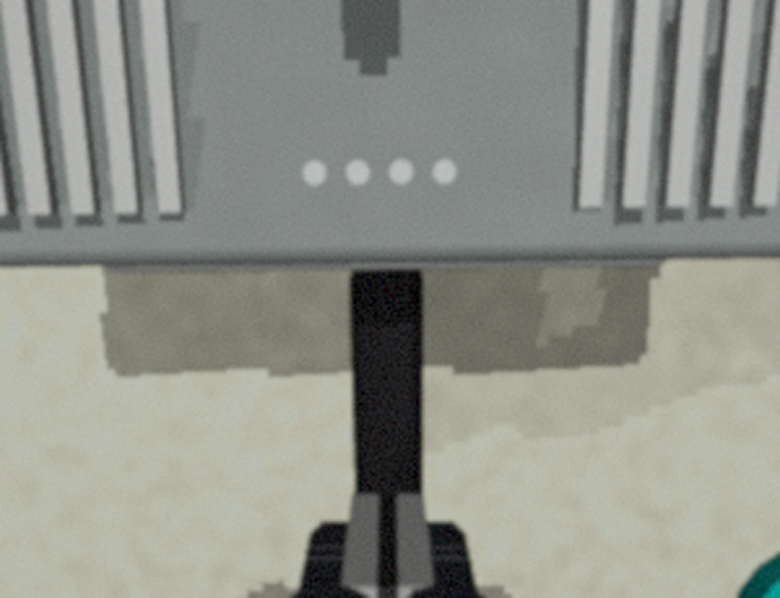

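View pics/c15.png

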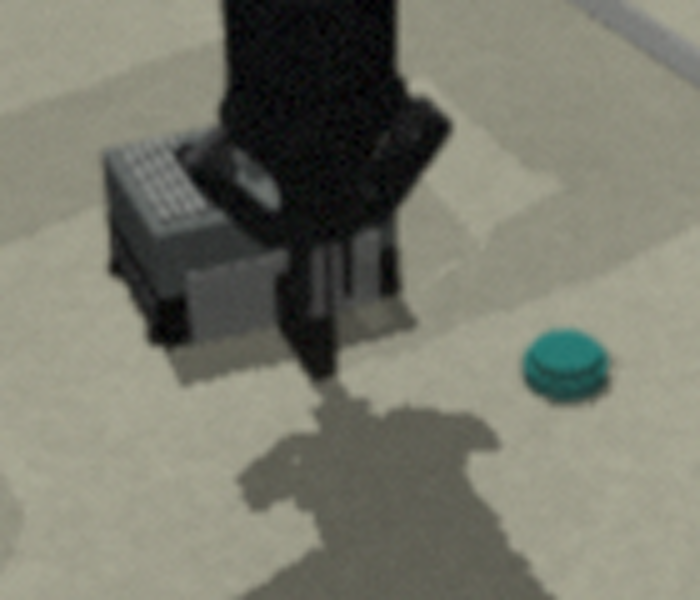

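```bash
python3 - <<'E'
from h import *
o=ctrl.get_obs();print(o['eef_pos'],o['wrist_force'])
c=np.load('pics/s10.npz')
f=lambda p:((proj(c,p)-[180,130])*5).round()
print('tcp',f(o['eef_pos']),'behind',f(o['eef_pos']+[0,0,.04]))
for z in (0,.034): print(z,[f([.5697+d,.1416,z]) for d in(-.007,.007)])
c=np.load('pics/w10.npz'); g=lambda p:((proj(c,p)-[130,60])*2.6).round()
print('w tcp',g(o['eef_pos']),[g([.5697+d,.1416,.034]) for d in(-.007,.007)])
E
```

```text
[0.56896933 0.14241181 0.02150115] [-0.35988959 -0.1261893   0.08485444]
tcp [322. 341.] behind [319. 269.]
0 [array([312., 382.]), array([339., 374.])]
0.034 [array([309., 323.]), array([337., 315.])]
w tcp [383. 496.] [array([351., 527.]), array([421., 523.])]
```

```bash
python3 - <<'E'
from h import *
for n,o,pts in (('w8',(130,60),[(366,305),(418,305)]),('w9',(130,60),[(347,492),(410,492)]),):
    c=np.load(f'pics/{n}.npz')
    for p in pts: print(n,ray(c,o[0]+p[0]/2.6,o[1]+p[1]/2.6,.034).round(4))
c=np.load('pics/w8.npz')
fit(c,[((-47,49,41),(155,62)),((-47,-49,41),(625,55)),((-101,7,34),(366,305)),((-101,-7,34),(418,305))],[.575,.24,1.5],(2.6,130,60))
fit(c,[((-45,62,66),(48,22)),((-45,-62,66),(728,14))],[.575,.24,1.5],(2.6,130,60))
E
```

```text
w8 [0.5644 0.1429 0.034 ]
w8 [0.5766 0.1422 0.034 ]
w9 [0.564  0.1432 0.034 ]
w9 [0.5765 0.1424 0.034 ]
[0.5752 0.2431] 87.26
[[-0.0, -0.7], [-0.1, -0.6], [-1.3, 1.0], [1.7, 0.7]]
[0.575  0.2448] 87.11
[[-3.1, 0.1], [3.1, 0.1]]
```

{"api": "drive_tool", "payload": {"deltas": [{"slide": [0.01,0,0],"delta_rot": [0,0,0],"hand": 0},{"slide": [0.01,0,0],"delta_rot": [0,0,0],"hand": 0},{"slide": [0.01,0,0],"delta_rot": [0,0,0],"hand": 0},{"slide": [0.01,0,0],"delta_rot": [0,0,0],"hand": 0},{"slide": [0.0,0,0],"delta_rot": [0,0,0],"hand": 0}]}}

```text
time_s: 15.8
eef_pos: [0.5691, 0.1444, 0.0215]
eef_rot: [0.0, 0.728, 0.685, -0.0]
wrist_force: [-0.2, 0.5, 0.6]
opening: 0.002
```

```bash
python3 - <<'E'
from h import *
c=snap('wrist','w11.png');o=ctrl.get_obs();print(o['eef_pos'],o['wrist_force'])
im=cv2.imread('pics/w11.png'); cv2.imwrite('pics/c16.png',cv2.resize(im[200:420,130:430],None,fx=2.6,fy=2.6,interpolation=cv2.INTER_CUBIC)*2)
E
```

```text
[0.56908323 0.14444689 0.02149795] [-0.11587309  0.2243151   0.47736772]
```

View pics/c16.png

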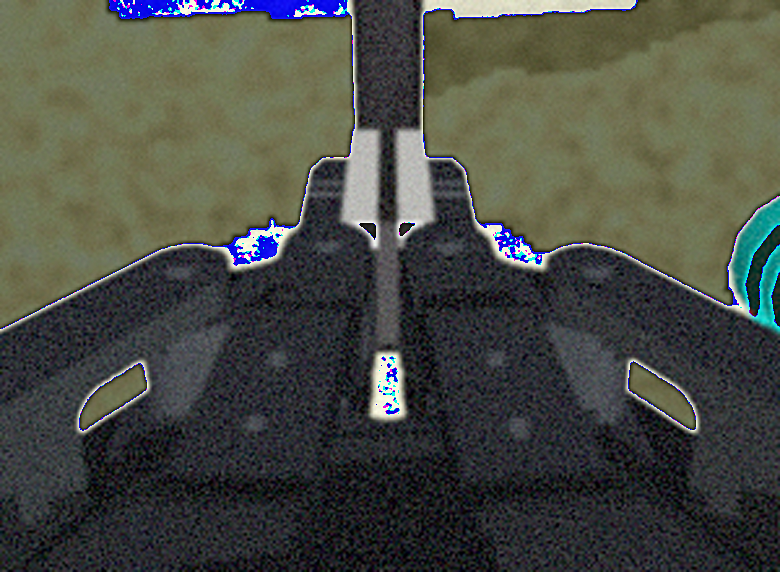

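```bash
python3 - <<'E'
from h import *
for n in ('w8','w9','w10','w11'):
    c=np.load(f'pics/{n}.npz'); g=lambda p:((proj(c,p)-[130,60])*2.6).round(1)
    u=np.array([np.cos(np.radians(87.2)),np.sin(np.radians(87.2))]);v=np.array([-u[1],u[0]])
    P=lambda x,y,z:np.r_[np.array([.575,.243])+x*u+y*v,z]
    print(n,'shield back top',[g(P(-.049,y,.041)) for y in(.04,-.04)],'lamp edge',[g(P(-.045,y,.066)) for y in(.04,-.04)],'bot face',[g(P(-.045,y,.028)) for y in(.055,-.055)])
im=cv2.imread('pics/w11.png'); cv2.imwrite('pics/c17.png',cv2.resize(im[60:290,130:430],None,fx=2.6,fy=2.6,interpolation=cv2.INTER_CUBIC))
E
```

```text
w8 shield back top [array([196.9,  69.5]), array([579.1,  64.5])] lamp edge [array([164.2,  31.5]), array([611.9,  25.5])] bot face [array([141.3,  57.1]), array([634.3,  50.6])]
w9 shield back top [array([141.5, 236. ]), array([604. , 229.8])] lamp edge [array([ 88.7, 224. ]), array([650.5, 216.4])] bot face [array([ 79.2, 208.9]), array([668. , 200.9])]
w10 shield back top [array([155.7, 269.5]), array([613.1, 263.4])] lamp edge [array([106.6, 264.7]), array([660.8, 257.3])] bot face [array([ 93. , 240.2]), array([675.7, 232.4])]
w11 shield back top [array([156.6, 280.9]), array([612.2, 274.9])] lamp edge [array([107.9, 278.6]), array([659.6, 271.3])] bot face [array([ 94. , 250.9]), array([674.7, 243.1])]
```

View pics/c17.png

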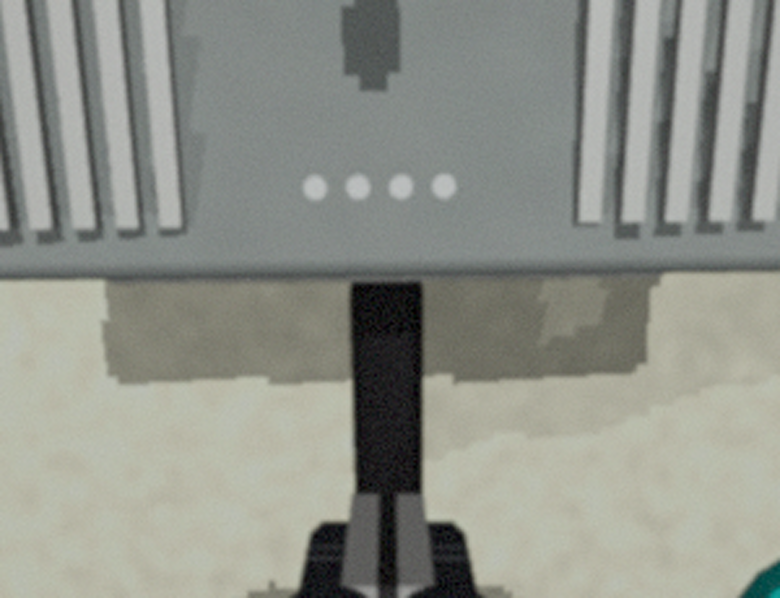

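{"api": "drive_tool", "payload": {"deltas": [{"slide": [0,0,0.02],"delta_rot": [0,0,0],"hand": 0},{"slide": [0,0,0.02],"delta_rot": [0,0,0],"hand": 0},{"slide": [0,0,0.02],"delta_rot": [0,0,0],"hand": 0},{"slide": [0.0,0,0],"delta_rot": [0,0,0],"hand": 0},{"slide": [0.0,0,0],"delta_rot": [0,0,0],"hand": 0}]}}

```text
time_s: 16.48
eef_pos: [0.5691, 0.1444, 0.0185]
eef_rot: [0.0, 0.728, 0.685, 0.0]
wrist_force: [-0.7, 0.4, -0.7]
opening: -0.001
```

{"api": "drive_tool", "payload": {"deltas": [{"slide": [0,0,-0.1],"delta_rot": [0,0,0],"hand": 0},{"slide": [-0.3,0,-0.1],"delta_rot": [0,0,0],"hand": 0},{"slide": [-0.4,0,0],"delta_rot": [0,0,0],"hand": 0},{"slide": [0.0,0,0],"delta_rot": [0,0,0],"hand": 0},{"slide": [0.0,0,0],"delta_rot": [0,0,0],"hand": 0}]}}

```text
time_s: 17.1
eef_pos: [0.5669, 0.1089, 0.0284]
eef_rot: [-0.0, 0.729, 0.685, -0.0]
wrist_force: [0.3, 0.3, 0.2]
opening: -0.001
```

```bash
python3 - <<'E'
from h import *
c=snap('wrist','w12.png');o=ctrl.get_obs();print(o['eef_pos'],o['wrist_force'])
im=cv2.imread('pics/w12.png'); cv2.imwrite('pics/c18.png',cv2.resize(im[60:290,130:430],None,fx=2.6,fy=2.6,interpolation=cv2.INTER_CUBIC))
c=snap('side','s12.png')
im=cv2.imread('pics/s12.png'); cv2.imwrite('pics/c19.png',cv2.resize(im[130:250,180:320],None,fx=5,fy=5,interpolation=cv2.INTER_CUBIC))
f=lambda p:((proj(c,p)-[180,130])*5).round()
print('tcp',f(o['eef_pos']),'behind',f(o['eef_pos']+[0,0,.04]))
E
```

```text
[0.56682408 0.10926811 0.0283905 ] [-0.15039642  0.14509661 -0.57717633]
tcp [346. 366.] behind [344. 294.]
```

View pics/c18.png

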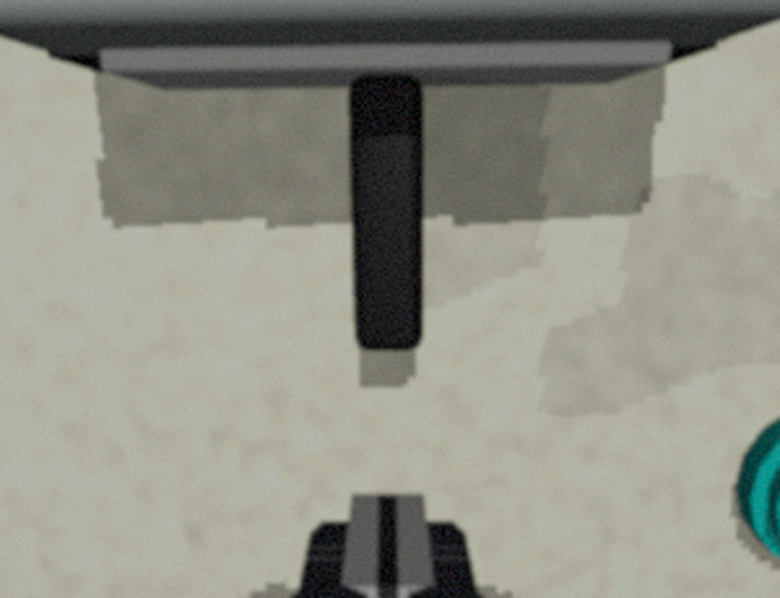

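View pics/c19.png

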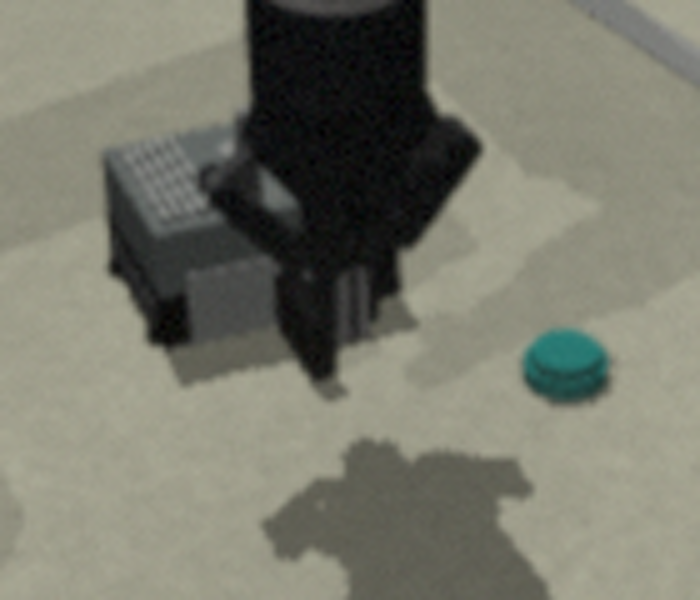

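{"api": "drive_tool", "payload": {"deltas": [{"slide": [0,0.02,0.25],"delta_rot": [0,0,-0.003],"hand": 0},{"slide": [0,0,0.2],"delta_rot": [0,0,0],"hand": 0},{"slide": [0.2,0,0.05],"delta_rot": [0,0,0],"hand": 0},{"slide": [0.1,0,0],"delta_rot": [0,0,0],"hand": 0},{"slide": [0.0,0,0],"delta_rot": [0,0,0],"hand": 0}]}}

```text
time_s: 17.82
eef_pos: [0.5689, 0.1251, 0.0037]
eef_rot: [0.0, 0.725, 0.689, 0.0]
wrist_force: [0.3, 0.2, -0.3]
opening: 0.002
```

```bash
python3 - <<'E'
from h import *
c=snap('wrist','w13.png');o=ctrl.get_obs();print(o['eef_pos'],o['wrist_force'])
im=cv2.imread('pics/w13.png'); cv2.imwrite('pics/c20.png',cv2.resize(im[60:290,130:430],None,fx=2.6,fy=2.6,interpolation=cv2.INTER_CUBIC))
E
```

```text
[0.56899734 0.12480131 0.00380971] [-0.34719244 -0.00931105  0.02201809]
```

View pics/c20.png

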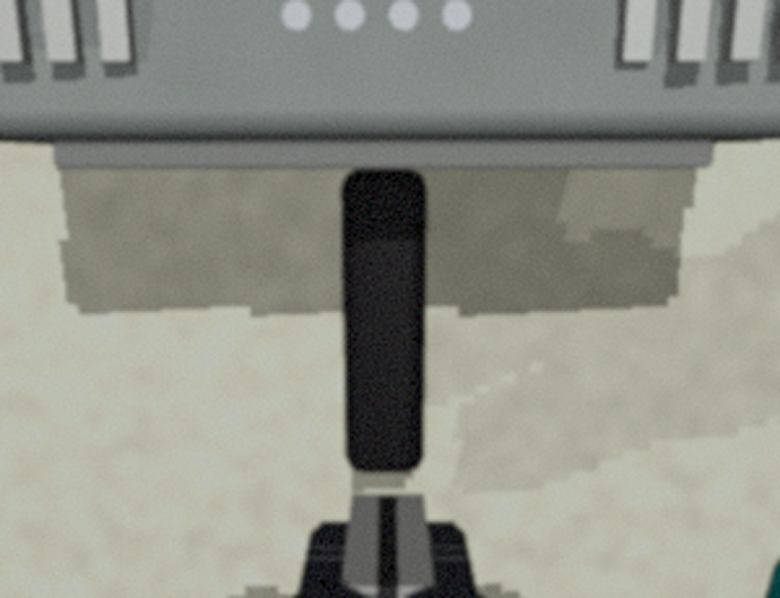

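{"api": "drive_tool", "payload": {"deltas": [{"slide": [0.04,0,0],"delta_rot": [0,0,0],"hand": 0},{"slide": [0.04,0,0],"delta_rot": [0,0,0],"hand": 0},{"slide": [0.03,0,0],"delta_rot": [0,0,0],"hand": 0},{"slide": [0.02,0,0],"delta_rot": [0,0,0],"hand": 0},{"slide": [0.02,0,0],"delta_rot": [0,0,0],"hand": 0}]}}

```text
time_s: 18.5
eef_pos: [0.5691, 0.1303, 0.0036]
eef_rot: [0.001, 0.725, 0.689, -0.001]
wrist_force: [-1.1, -10.5, 2.9]
opening: -0.002
```

{"api": "drive_tool", "payload": {"deltas": [{"slide": [0.02,0,0],"delta_rot": [0,0,0],"hand": 0},{"slide": [0.02,0,0],"delta_rot": [0,0,0],"hand": 0},{"slide": [0.01,0,0],"delta_rot": [0,0,0],"hand": 0},{"slide": [0,0,0],"delta_rot": [0,0,0],"hand": 0},{"slide": [0,0,0],"delta_rot": [0,0,0],"hand": 0}]}}

```text
time_s: 19.12
eef_pos: [0.5691, 0.1304, 0.0036]
eef_rot: [0.002, 0.725, 0.689, -0.002]
wrist_force: [-2.3, -16.3, 3.2]
opening: 0.001
```

{"api": "drive_tool", "payload": {"deltas": [{"slide": [-0.1,0,0],"delta_rot": [0,0,0],"hand": 0},{"slide": [-0.5,0,0],"delta_rot": [0,0,0],"hand": 0.3},{"slide": [-0.6,0,-0.7],"delta_rot": [0,0,0],"hand": 0.5},{"slide": [-0.5,0,-0.9],"delta_rot": [0,0,0],"hand": 0.5},{"slide": [-0.6,-0.2,-0.9],"delta_rot": [0,0,0],"hand": 0.5}]}}

```text
time_s: 19.75
eef_pos: [0.5534, 0.0196, 0.1298]
eef_rot: [-0.0, 0.725, 0.689, 0.0]
wrist_force: [-0.7, -0.5, 0.2]
opening: 0.497
```

```bash
python3 - <<'E'
from h import *
plan([.4727,-.3048,.14],None,5,2)
c=snap('side','s14.png'); im=cv2.imread('pics/s14.png'); cv2.imwrite('pics/c21.png',cv2.resize(im[120:250,170:320],None,fx=5,fy=4.5,interpolation=cv2.INTER_CUBIC))
E
```

```text
t 19.75 pos [0.5534 0.0196 0.1298] yaw 87.04 tilt z [ 0.001  0.001 -1.   ] open 0.497 F [-0.7 -0.5  0.2]
0 [-0.656, -0.128, -0.02] rz 0.0
1 [-0.656, -0.128, -0.02] rz 0.0
2 [-0.656, -0.128, -0.02] rz 0.0
3 [-0.656, -0.128, -0.02] rz 0.0
4 [-0.656, -0.128, -0.02] rz 0.0
5 [-0.656, -0.128, -0.02] rz 0.0
6 [-0.656, -0.128, -0.02] rz 0.0
7 [-0.656, -0.128, -0.02] rz 0.0
8 [-0.656, -0.128, -0.02] rz 0.0
9 [-0.656, -0.128, -0.02] rz 0.0
```

View pics/c21.png

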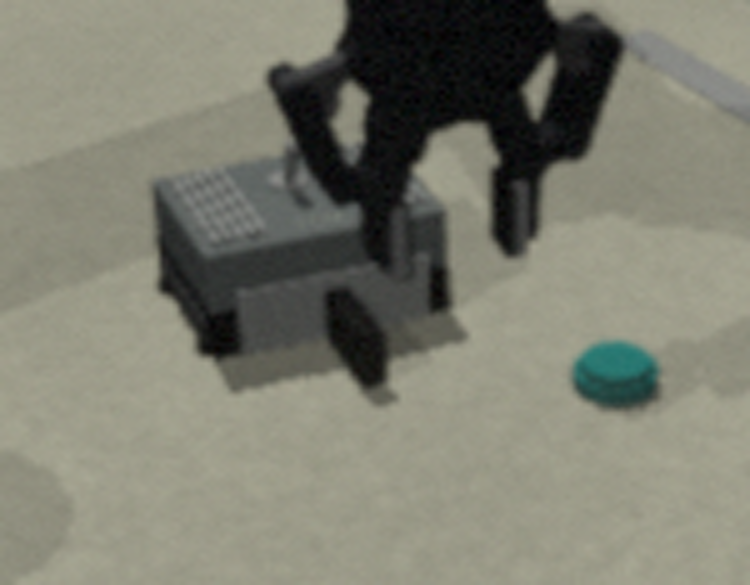

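The tray's shield is flush across the lamp mouth in the side view. Next is the lid.

{"api": "drive_tool", "payload": {"deltas": [{"slide": [-0.65,-0.13,-0.03],"delta_rot": [0,0,0],"hand": 0.5},{"slide": [-0.65,-0.13,-0.03],"delta_rot": [0,0,0],"hand": 0.5},{"slide": [-0.65,-0.13,-0.03],"delta_rot": [0,0,0],"hand": 0.5},{"slide": [-0.65,-0.13,-0.03],"delta_rot": [0,0,0],"hand": 0.5},{"slide": [-0.65,-0.13,-0.03],"delta_rot": [0,0,0],"hand": 0.5}]}}

```text
time_s: 20.42
eef_pos: [0.5122, -0.1412, 0.136]
eef_rot: [0.0, 0.725, 0.689, 0.0]
wrist_force: [1.2, -0.5, 0.6]
opening: 0.5
```

{"api": "drive_tool", "payload": {"deltas": [{"slide": [-0.65,-0.13,0],"delta_rot": [0,0,0],"hand": 0.5},{"slide": [-0.65,-0.13,0],"delta_rot": [0,0,0],"hand": 0.5},{"slide": [-0.65,-0.13,0],"delta_rot": [0,0,0],"hand": 0.5},{"slide": [-0.6,-0.12,0],"delta_rot": [0,0,0],"hand": 0.5},{"slide": [0,0,0],"delta_rot": [0,0,0],"hand": 0.5}]}}

```text
time_s: 21.05
eef_pos: [0.48, -0.2681, 0.136]
eef_rot: [0.0, 0.726, 0.688, 0.0]
wrist_force: [0.4, -0.1, -0.3]
opening: 0.498
```

```bash
python3 - <<'E'
from h import *
c=snap('wrist','w15.png')
plan([.4727,-.3048,.10],None,1,1)
print(proj(c,[.4727,-.305,.034]),proj(c,[.5417,-.1556,.065]))
E
```

```text
t 21.1 pos [ 0.4802 -0.2668  0.1359] yaw 86.92 tilt z [ 0.     0.001 -1.   ] open 0.5 F [-0.6  1.3  1. ]
0 [-0.766, -0.108, 0.717] rz 0.0
[271.73621268 244.03409746] [359.39102101  49.75883159]
```

View pics/w15.png

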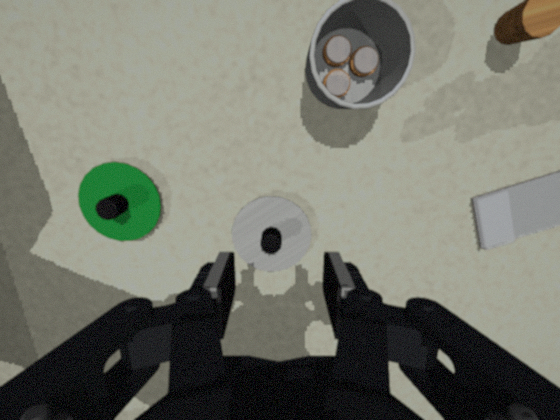

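```bash
python3 - <<'E'
import cv2
im=cv2.imread('pics/w15.png')
cv2.imwrite('pics/c22.png',cv2.resize(im[180:285,215:335],None,fx=5,fy=5,interpolation=cv2.INTER_CUBIC))
cv2.imwrite('pics/c23.png',cv2.resize(im[0:160,290:430],None,fx=4,fy=4,interpolation=cv2.INTER_CUBIC)) 
E
```

```text
(no output)
```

View pics/c22.png

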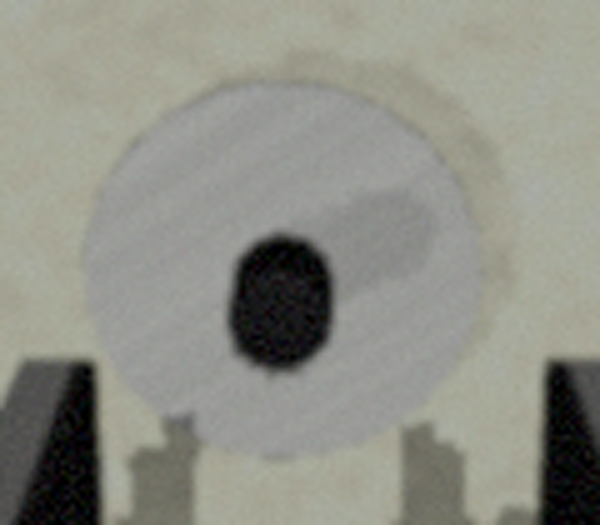

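View pics/c23.png

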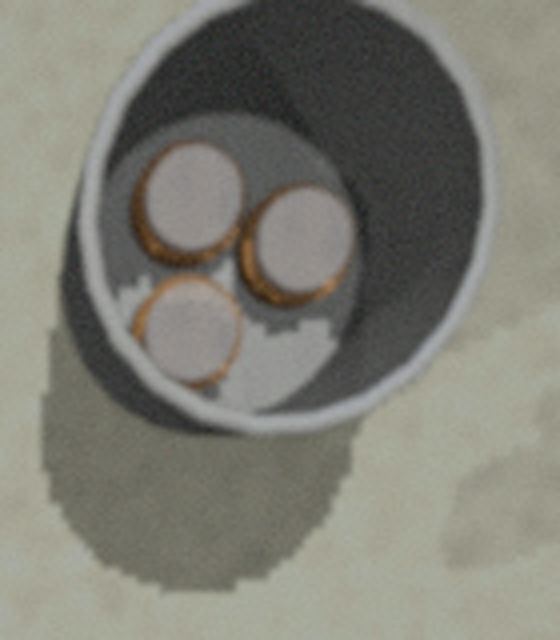

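```bash
cat >> h.py <<'E'
def circ(c,pts,z,r,crop):
    s,ox,oy=crop
    W=np.array([ray(c,(u+.5)/s-.5+ox,(v+.5)/s-.5+oy,z)[:2] for u,v in pts])
    q=least_squares(lambda x:np.hypot(*(W-x[:2]).T)-r,W.mean(0)); q2=least_squares(lambda x:np.hypot(*(W-x[:2]).T)-x[2],np.r_[W.mean(0),r])
    print('fixed r',q.x.round(4),(q.fun*1000).round(1),'free',q2.x.round(4)); return q.x
E
python3 - <<'E'
from h import *
c=np.load('pics/w15.npz')
circ(c,[(83,265),(481,265),(282,80),(280,458),(145,130),(420,130)],.010,.039,(5,215,180))
circ(c,[(79,200),(285,432),(498,180),(150,360),(140,70),(455,60)],.065,.036,(4,290,0))
print('knob top',ray(c,215+281/5,180+318/5,.034), ray(c,215+281/5,180+260/5,.010))
c=np.load('pics/top0.npz')
circ(c,[(83,118),(152,52),(152,182),(222,118)],.065,.036,(4,290,200))
E
```

```text
fixed r [ 0.4716 -0.3048] [-0.2 -0.3 -0.   0.3  0.1  0.3] free [ 0.4716 -0.3048  0.039 ]
fixed r [ 0.5441 -0.1576] [ 0.3 -0.7 -1.6 -3.1 -1.8 -2.3] free [ 0.5438 -0.1576  0.0344]
knob top [ 0.4722434 -0.3045542  0.034    ] [ 0.47187743 -0.30211307  0.01      ]
fixed r [ 0.5423 -0.1559] [ 0.9 -1.4 -1.5  0.9] free [ 0.5423 -0.1559  0.0357]
```

{"api": "drive_tool", "payload": {"deltas": [{"slide": [-0.4,-0.06,0.2],"delta_rot": [0,0,0],"hand": 0.5},{"slide": [-0.366,-0.063,0.5],"delta_rot": [0,0,0],"hand": 0.5},{"slide": [0,0,0.6],"delta_rot": [0,0,0],"hand": 0.5},{"slide": [0,0,0.5],"delta_rot": [0,0,0],"hand": 0.5},{"slide": [0,0,0],"delta_rot": [0,0,0],"hand": 0.5}]}}

```text
time_s: 21.72
eef_pos: [0.4706, -0.3027, 0.0434]
eef_rot: [-0.003, 0.725, 0.689, -0.0]
wrist_force: [-0.1, 0.5, 0.9]
opening: 0.497
```

```bash
python3 - <<'E'
from h import *
c=snap('wrist','w16.png')
plan([.472,-.3047,.012],None,1,1)
im=cv2.imread('pics/w16.png');cv2.imwrite('pics/c24.png',im)
s=snap('side','s16.png');im=cv2.imread('pics/s16.png');cv2.imwrite('pics/c25.png',cv2.resize(im[230:410,230:400],None,fx=3.3,fy=3.3,interpolation=cv2.INTER_CUBIC))
o=ctrl.get_obs();print(((proj(s,o['eef_pos'])-[230,230])*3.3).round(),((proj(s,[.472,-.3047,.034])-[230,230])*3.3).round())
E
```

```text
t 21.77 pos [ 0.4716 -0.3037  0.045 ] yaw 87.05 tilt z [-0.002  0.002 -1.   ] open 0.498 F [ 0.1 -0.1  0.2]
0 [-0.019, 0.009, 0.66] rz 0.0
[244. 390.] [242. 407.]
```

View pics/c24.png

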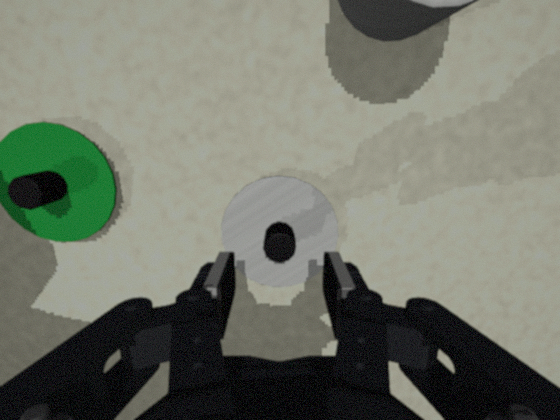

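View pics/c25.png

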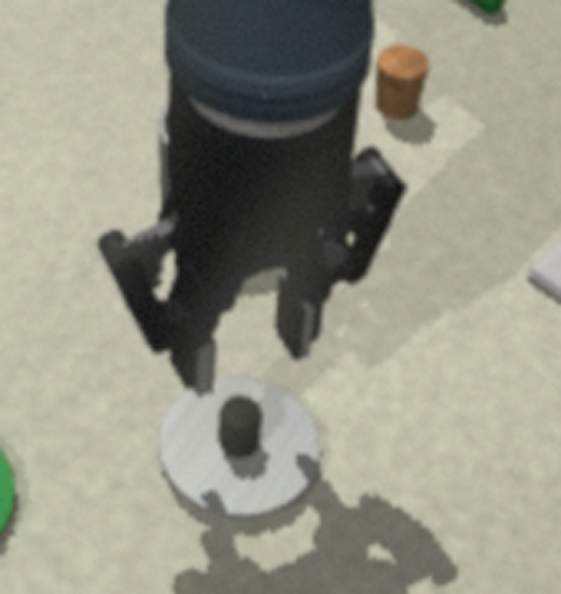

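{"api": "drive_tool", "payload": {"deltas": [{"slide": [-0.01,0,0.2],"delta_rot": [0,0,0],"hand": 0.33},{"slide": [0,0,0.2],"delta_rot": [0,0,0],"hand": 0.33},{"slide": [0,0,0.15],"delta_rot": [0,0,0],"hand": 0.33},{"slide": [0,0,0.05],"delta_rot": [0,0,0],"hand": 0.33},{"slide": [0,0,0],"delta_rot": [0,0,0],"hand": 0.33}]}}

```text
time_s: 22.45
eef_pos: [0.472, -0.3049, 0.0158]
eef_rot: [-0.0, 0.725, 0.688, -0.0]
wrist_force: [0.1, 0.6, 0.0]
opening: 0.333
```

```bash
python3 - <<'E'
from h import *
plan([.472,-.3047,.012],None,1,1)
s=snap('side','s17.png');im=cv2.imread('pics/s17.png');cv2.imwrite('pics/c26.png',cv2.resize(im[290:410,250:370],None,fx=5,fy=5,interpolation=cv2.INTER_CUBIC))
E
```

```text
t 22.45 pos [ 0.472  -0.3049  0.0158] yaw 87.02 tilt z [-0.  0. -1.] open 0.333 F [0.1 0.6 0. ]
0 [0.004, -0.001, 0.075] rz 0.0
```

View pics/c26.png

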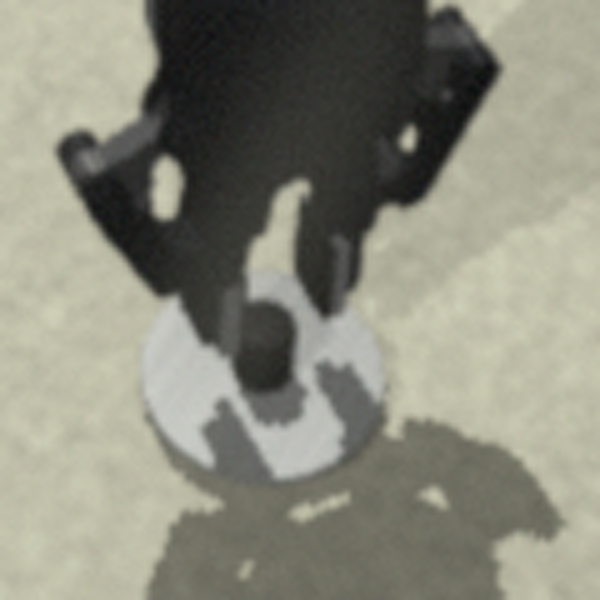

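{"api": "drive_tool", "payload": {"deltas": [{"slide": [0,0,0.04],"delta_rot": [0,0,0],"hand": 0.33},{"slide": [0,0,0.04],"delta_rot": [0,0,0],"hand": 0.33},{"slide": [0,0,0.03],"delta_rot": [0,0,0],"hand": 0.33},{"slide": [0,0,0],"delta_rot": [0,0,0],"hand": 0.33},{"slide": [0,0,0],"delta_rot": [0,0,0],"hand": 0.33}]}}

```text
time_s: 23.12
eef_pos: [0.4721, -0.305, 0.0105]
eef_rot: [0.0, 0.725, 0.689, -0.0]
wrist_force: [-0.2, -1.3, -0.3]
opening: 0.33
```

```bash
python3 - <<'E'
from h import *
plan([.472,-.3047,.012],None,1,1)
s=snap('side','s18.png');im=cv2.imread('pics/s18.png');cv2.imwrite('pics/c27.png',cv2.resize(im[290:410,250:370],None,fx=5,fy=5,interpolation=cv2.INTER_CUBIC))
E
```

```text
t 23.12 pos [ 0.4721 -0.305   0.0105] yaw 87.03 tilt z [ 0. -0. -1.] open 0.33 F [-0.2 -1.3 -0.3]
0 [0.006, -0.003, -0.03] rz 0.0
```

View pics/c27.png

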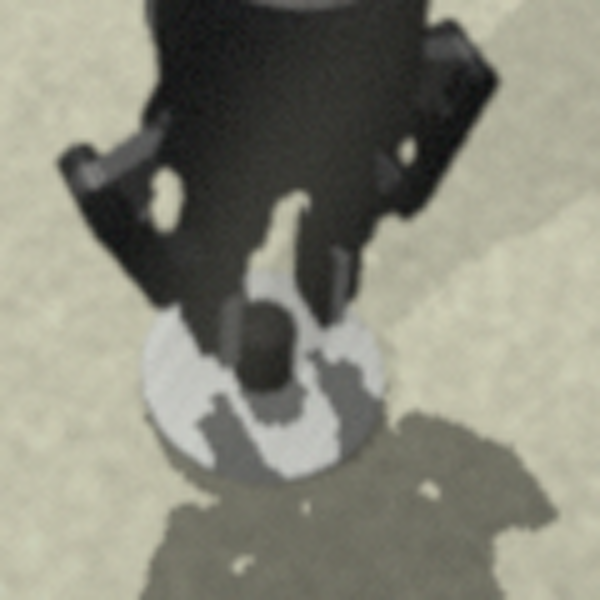

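{"api": "drive_tool", "payload": {"deltas": [{"slide": [0,0,0.03],"delta_rot": [0,0,0],"hand": 0.33},{"slide": [0,0,0.03],"delta_rot": [0,0,0],"hand": 0.33},{"slide": [0,0,0.03],"delta_rot": [0,0,0],"hand": 0.33},{"slide": [0,0,0],"delta_rot": [0,0,0],"hand": 0.33},{"slide": [0,0,0],"delta_rot": [0,0,0],"hand": 0.33}]}}

```text
time_s: 23.8
eef_pos: [0.4721, -0.305, 0.006]
eef_rot: [-0.0, 0.725, 0.688, 0.0]
wrist_force: [0.2, -0.5, -0.1]
opening: 0.328
```

{"api": "drive_tool", "payload": {"deltas": [{"slide": [0,0,0.03],"delta_rot": [0,0,0],"hand": 0.33},{"slide": [0,0,0.03],"delta_rot": [0,0,0],"hand": 0.33},{"slide": [0,0,0.02],"delta_rot": [0,0,0],"hand": 0.33},{"slide": [0,0,0],"delta_rot": [0,0,0],"hand": 0.33},{"slide": [0,0,0],"delta_rot": [0,0,0],"hand": 0.33}]}}

```text
time_s: 24.42
eef_pos: [0.4721, -0.305, 0.002]
eef_rot: [0.0, 0.725, 0.688, 0.0]
wrist_force: [-0.1, -0.2, -0.8]
opening: 0.334
```

{"api": "drive_tool", "payload": {"deltas": [{"slide": [0,0,0],"delta_rot": [0,0,0],"hand": 0.25},{"slide": [0,0,0],"delta_rot": [0,0,0],"hand": 0.18},{"slide": [0,0,0],"delta_rot": [0,0,0],"hand": 0.1},{"slide": [0,0,0],"delta_rot": [0,0,0],"hand": 0},{"slide": [0,0,0],"delta_rot": [0,0,0],"hand": 0}]}}

```text
time_s: 25.05
eef_pos: [0.4722, -0.305, 0.0023]
eef_rot: [0.0, 0.725, 0.689, -0.0]
wrist_force: [-2.2, 2.3, 5.8]
opening: 0.2
```

{"api": "drive_tool", "payload": {"deltas": [{"slide": [0,0,0],"delta_rot": [0,0,0],"hand": 0},{"slide": [0,0,-0.02],"delta_rot": [0,0,0],"hand": 0},{"slide": [0,0,-0.05],"delta_rot": [0,0,0],"hand": 0},{"slide": [0,0,-0.1],"delta_rot": [0,0,0],"hand": 0},{"slide": [0,0,-0.1],"delta_rot": [0,0,0],"hand": 0}]}}

```text
time_s: 25.68
eef_pos: [0.4722, -0.305, 0.0158]
eef_rot: [0.0, 0.725, 0.688, 0.0]
wrist_force: [1.0, 1.0, -0.6]
opening: 0.197
```

```bash
python3 - <<'E'
from h import *
plan([.543,-.157,.1],None,1,1)
s=snap('side','s19.png');im=cv2.imread('pics/s19.png');cv2.imwrite('pics/c28.png',cv2.resize(im[270:410,250:390],None,fx=4.2,fy=4.2,interpolation=cv2.INTER_CUBIC))
E
```

```text
t 25.68 pos [ 0.4722 -0.305   0.0158] yaw 87.02 tilt z [ 0. -0. -1.] open 0.197 F [ 1.   1.  -0.6]
0 [3.029, 1.261, -1.684] rz 0.0
```

View pics/c28.png

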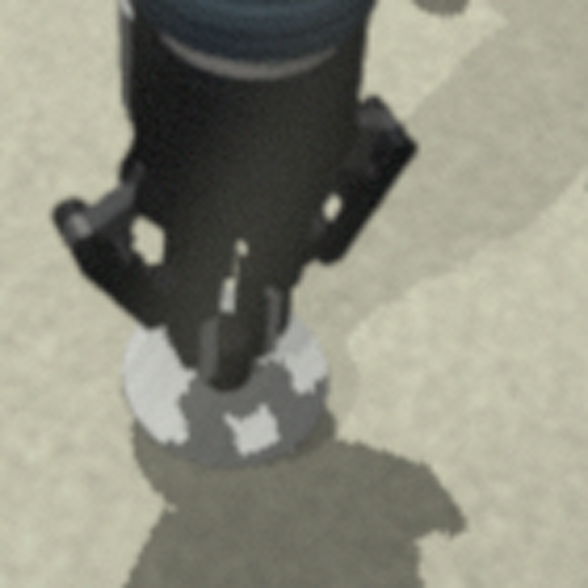

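{"api": "drive_tool", "payload": {"deltas": [{"slide": [0,0,-0.4],"delta_rot": [0,0,0],"hand": 0},{"slide": [0,0,-0.6],"delta_rot": [0,0,0],"hand": 0},{"slide": [0.2,0.1,-0.6],"delta_rot": [0,0,0],"hand": 0},{"slide": [0.4,0.2,-0.3],"delta_rot": [0,0,0],"hand": 0},{"slide": [0.4,0.2,0],"delta_rot": [0,0,0],"hand": 0}]}}

```text
time_s: 26.35
eef_pos: [0.501, -0.2568, 0.1126]
eef_rot: [0.002, 0.725, 0.688, 0.0]
wrist_force: [-1.3, 0.7, -1.4]
opening: 0.198
```

{"api": "drive_tool", "payload": {"deltas": [{"slide": [0.4,0.2,0],"delta_rot": [0,0,0],"hand": 0},{"slide": [0.2,0.1,0],"delta_rot": [0,0,0],"hand": 0},{"slide": [0,0,0],"delta_rot": [0,0,0],"hand": 0},{"slide": [0,0,0],"delta_rot": [0,0,0],"hand": 0},{"slide": [0,0,0],"delta_rot": [0,0,0],"hand": 0}]}}

```text
time_s: 26.98
eef_pos: [0.5159, -0.2278, 0.1104]
eef_rot: [-0.0, 0.726, 0.688, -0.0]
wrist_force: [1.3, 0.3, -1.6]
opening: 0.199
```

```bash
python3 - <<'E'
from h import *
plan([.543,-.157,.11],None,1,1)
snap('wrist','w20.png');im=cv2.imread('pics/w20.png');cv2.imwrite('pics/c29.png',cv2.resize(im[0:300,150:450],None,fx=2,fy=2,interpolation=cv2.INTER_CUBIC))
s=snap('side','s20.png');im=cv2.imread('pics/s20.png');cv2.imwrite('pics/c30.png',cv2.resize(im[170:350,230:400],None,fx=3.3,fy=3.3,interpolation=cv2.INTER_CUBIC))
E
```

```text
t 26.98 pos [ 0.5159 -0.2278  0.1104] yaw 86.97 tilt z [-0. -0. -1.] open 0.199 F [ 1.3  0.3 -1.6]
0 [1.444, 0.466, 0.009] rz 0.0
```

View pics/c29.png

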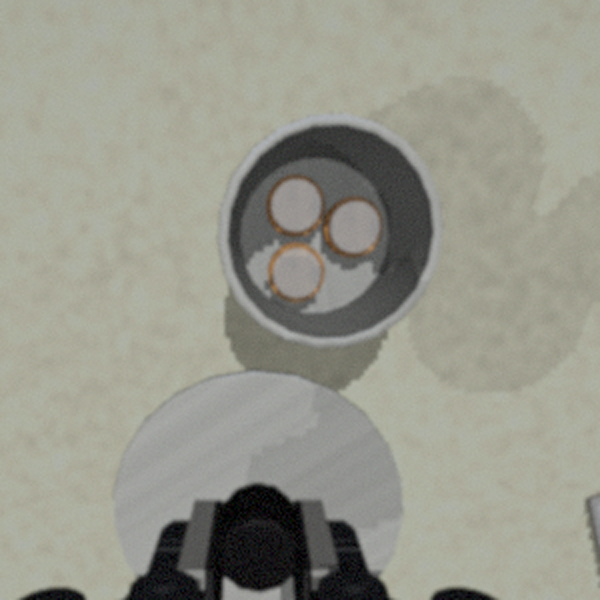

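View pics/c30.png

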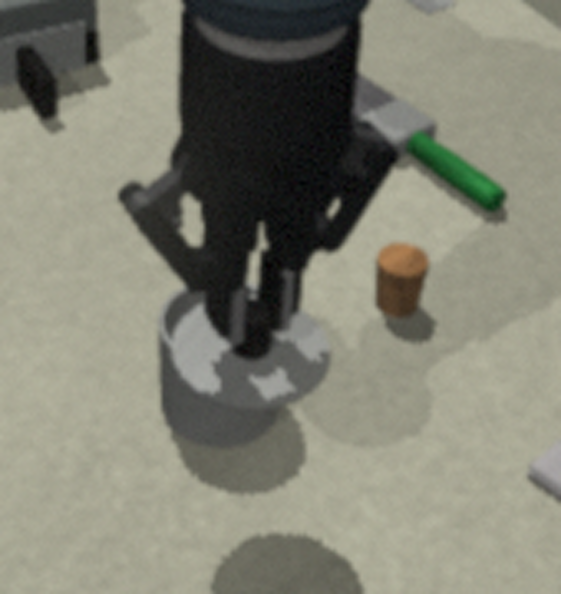

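```bash
python3 - <<'E'
from h import *
c=np.load('pics/w20.npz')
a=circ(c,[(219,222),(441,225),(332,113),(328,347),(255,145),(410,150),(250,310),(408,310)],.065,.036,(2,150,0))
b=circ(c,[(113,497),(404,497),(258,371),(155,408),(360,405)],.1183,.039,(2,150,0))
o=ctrl.get_obs()
t=o['eef_pos'][:2]+a-b; print('lid-tcp',b-o['eef_pos'][:2],t)
plan([*t,.11]); plan([.543,-.157,.11],None,1)
E
```

```text
fixed r [ 0.5434 -0.1574] [-0.8 -0.7 -0.5 -0.4 -0.5 -1.3 -1.5 -0.7] free [ 0.5434 -0.1574  0.0352]
fixed r [ 0.517  -0.2276] [-0.1 -0.2 -0.4  0.2  0.4] free [ 0.517  -0.2276  0.039 ]
lid-tcp [1.03994226e-03 9.04171896e-05] [ 0.54233458 -0.15752643]
t 27.07 pos [ 0.516  -0.2277  0.1104] yaw 86.97 tilt z [-0. -0. -1.] open 0.195 F [-0.3  0.7 -1.2]
0 [0.286, 0.09, 0.002] rz 0.0
1 [0.286, 0.09, 0.002] rz 0.0
2 [0.286, 0.09, 0.002] rz 0.0
3 [0.286, 0.09, 0.002] rz 0.0
4 [0.286, 0.09, 0.002] rz 0.0
t 27.07 pos [ 0.516  -0.2277  0.1104] yaw 86.97 tilt z [-0. -0. -1.] open 0.195 F [-0.3  0.7 -1.2]
0 [1.441, 0.465, 0.009] rz 0.0
```

{"api": "drive_tool", "payload": {"deltas": [{"slide": [0.35,0.11,0],"delta_rot": [0,0,0],"hand": 0},{"slide": [0.45,0.145,0],"delta_rot": [0,0,0],"hand": 0},{"slide": [0.4,0.13,0],"delta_rot": [0,0,0],"hand": 0},{"slide": [0.23,0.07,0],"delta_rot": [0,0,0],"hand": 0},{"slide": [0,0,0],"delta_rot": [0,0,0],"hand": 0}]}}

```text
time_s: 27.7
eef_pos: [0.5429, -0.1559, 0.1105]
eef_rot: [-0.0, 0.725, 0.689, -0.0]
wrist_force: [0.9, 0.0, -0.6]
opening: 0.2
```

{"api": "drive_tool", "payload": {"deltas": [{"slide": [0,0,0.15],"delta_rot": [0,0,0],"hand": 0},{"slide": [0,0,0.25],"delta_rot": [0,0,0],"hand": 0},{"slide": [0,0,0.2],"delta_rot": [0,0,0],"hand": 0},{"slide": [0,0,0.05],"delta_rot": [0,0,0],"hand": 0},{"slide": [0,0,0],"delta_rot": [0,0,0],"hand": 0}]}}

```text
time_s: 28.32
eef_pos: [0.5425, -0.157, 0.0776]
eef_rot: [-0.0, 0.725, 0.688, -0.0]
wrist_force: [1.1, -0.1, -0.3]
opening: 0.196
```

```bash
python3 - <<'E'
from h import *
plan([.5423,-.1575,.060],None,1)
snap('wrist','w21.png');im=cv2.imread('pics/w21.png');cv2.imwrite('pics/c31.png',cv2.resize(im[100:300,150:450],None,fx=2.4,fy=2.4,interpolation=cv2.INTER_CUBIC))
s=snap('side','s21.png');im=cv2.imread('pics/s21.png');cv2.imwrite('pics/c32.png',cv2.resize(im[190:320,230:370],None,fx=4,fy=4,interpolation=cv2.INTER_CUBIC))
E
```

```text
t 28.32 pos [ 0.5425 -0.157   0.0776] yaw 87.01 tilt z [-0.001  0.    -1.   ] open 0.196 F [ 1.1 -0.1 -0.3]
0 [-0.01, -0.003, 0.352] rz 0.0
```

View pics/c31.png

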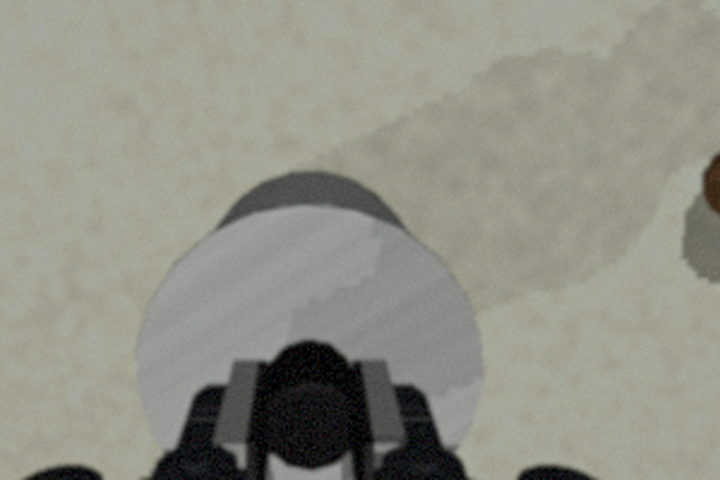

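View pics/c32.png

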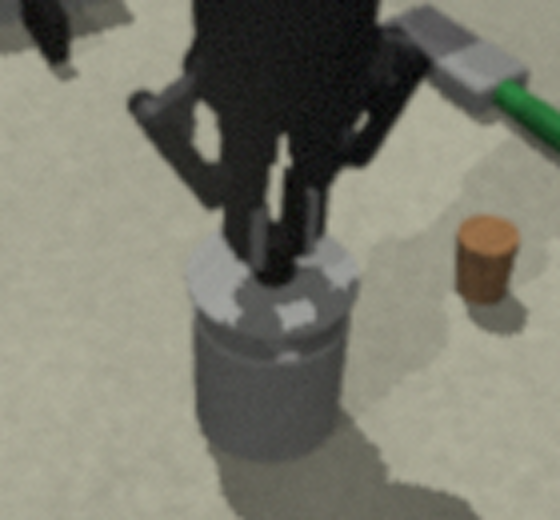

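{"api": "drive_tool", "payload": {"deltas": [{"slide": [0,0,0.08],"delta_rot": [0,0,0],"hand": 0},{"slide": [0,0,0.08],"delta_rot": [0,0,0],"hand": 0},{"slide": [0,0,0.06],"delta_rot": [0,0,0],"hand": 0},{"slide": [0,0,0.04],"delta_rot": [0,0,0],"hand": 0},{"slide": [0,0,0],"delta_rot": [0,0,0],"hand": 0}]}}

```text
time_s: 29.05
eef_pos: [0.5425, -0.1569, 0.0648]
eef_rot: [-0.0, 0.725, 0.689, -0.0]
wrist_force: [0.1, -0.3, -1.2]
opening: 0.199
```

{"api": "drive_tool", "payload": {"deltas": [{"slide": [0,0,0.02],"delta_rot": [0,0,0],"hand": 0},{"slide": [0,0,0.02],"delta_rot": [0,0,0],"hand": 0},{"slide": [0,0,0.015],"delta_rot": [0,0,0],"hand": 0},{"slide": [0,0,0],"delta_rot": [0,0,0],"hand": 0},{"slide": [0,0,0],"delta_rot": [0,0,0],"hand": 0}]}}

```text
time_s: 29.68
eef_pos: [0.5427, -0.157, 0.0623]
eef_rot: [0.0, 0.725, 0.688, -0.0]
wrist_force: [-0.4, -0.2, -1.1]
opening: 0.198
```

{"api": "drive_tool", "payload": {"deltas": [{"slide": [0,0,0.015],"delta_rot": [0,0,0],"hand": 0},{"slide": [0,0,0.015],"delta_rot": [0,0,0],"hand": 0},{"slide": [0,0,0.01],"delta_rot": [0,0,0],"hand": 0},{"slide": [0,0,0],"delta_rot": [0,0,0],"hand": 0},{"slide": [0,0,0],"delta_rot": [0,0,0],"hand": 0}]}}

```text
time_s: 30.3
eef_pos: [0.5426, -0.1569, 0.0604]
eef_rot: [-0.0, 0.725, 0.689, -0.0]
wrist_force: [-0.9, 1.2, 2.0]
opening: 0.196
```

{"api": "drive_tool", "payload": {"deltas": [{"slide": [0,0,0.01],"delta_rot": [0,0,0],"hand": 0},{"slide": [0,0,0],"delta_rot": [0,0,0],"hand": 0},{"slide": [0,0,0],"delta_rot": [0,0,0],"hand": 0.22},{"slide": [0,0,0],"delta_rot": [0,0,0],"hand": 0.28},{"slide": [0,0,0],"delta_rot": [0,0,0],"hand": 0.35}]}}

```text
time_s: 30.92
eef_pos: [0.5426, -0.157, 0.0595]
eef_rot: [-0.0, 0.725, 0.688, -0.0]
wrist_force: [-0.5, -0.0, 0.2]
opening: 0.35
```

```bash
python3 - <<'E'
from h import *
plan([.5423,-.1575,.060],None,1)
s=snap('side','s22.png');im=cv2.imread('pics/s22.png');cv2.imwrite('pics/c33.png',cv2.resize(im[190:320,230:370],None,fx=4,fy=4,interpolation=cv2.INTER_CUBIC))
E
```

```text
t 30.93 pos [ 0.5426 -0.157   0.0595] yaw 87.02 tilt z [-0.  0. -1.] open 0.35 F [-0.5 -0.   0.2]
0 [-0.011, -0.006, -0.01] rz 0.0
```

View pics/c33.png

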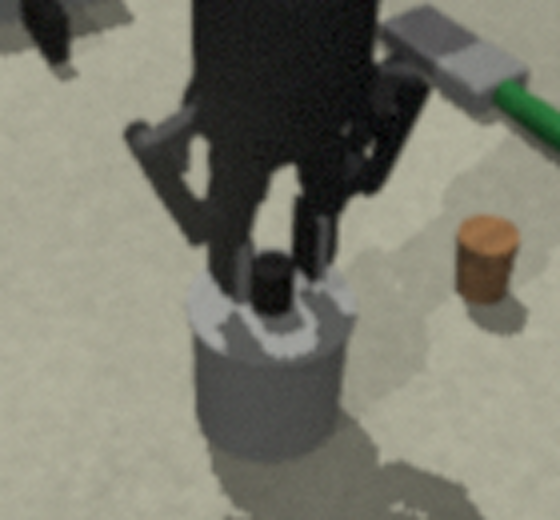

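{"api": "drive_tool", "payload": {"deltas": [{"slide": [0,0,-0.1],"delta_rot": [0,0,0],"hand": 0.4},{"slide": [0,0,-0.4],"delta_rot": [0,0,0],"hand": 0.4},{"slide": [0,0,-0.6],"delta_rot": [0,0,0],"hand": 0.4},{"slide": [-0.4,0,-0.5],"delta_rot": [0,0,0],"hand": 0.2},{"slide": [-0.5,0,0],"delta_rot": [0,0,0],"hand": 0}]}}

```text
time_s: 31.6
eef_pos: [0.5421, -0.2029, 0.1429]
eef_rot: [0.003, 0.725, 0.689, 0.001]
wrist_force: [0.5, 0.3, -0.6]
opening: 0.009
```

```bash
python3 - <<'E'
from h import *
plan([.57,.22,.20],None,5,2)
c=snap('wrist','w23.png');im=cv2.imread('pics/w23.png');cv2.imwrite('pics/c34.png',cv2.resize(im[60:260,200:400],None,fx=3,fy=3,interpolation=cv2.INTER_CUBIC))
s=snap('side','s23.png');im=cv2.imread('pics/s23.png');cv2.imwrite('pics/c35.png',cv2.resize(im[220:320,250:350],None,fx=5,fy=5,interpolation=cv2.INTER_CUBIC))
E
```

```text
t 31.6 pos [ 0.5421 -0.2029  0.1429] yaw 87.09 tilt z [ 0.005 -0.003 -1.   ] open 0.009 F [ 0.5  0.3 -0.6]
0 [0.848, 0.013, -0.114] rz 0.0
1 [0.848, 0.013, -0.114] rz 0.0
2 [0.848, 0.013, -0.114] rz 0.0
3 [0.848, 0.013, -0.114] rz 0.0
4 [0.848, 0.013, -0.114] rz 0.0
5 [0.848, 0.013, -0.114] rz 0.0
6 [0.848, 0.013, -0.114] rz 0.0
7 [0.848, 0.013, -0.114] rz 0.0
8 [0.848, 0.013, -0.114] rz 0.0
9 [0.848, 0.013, -0.114] rz 0.0
```

View pics/c34.png

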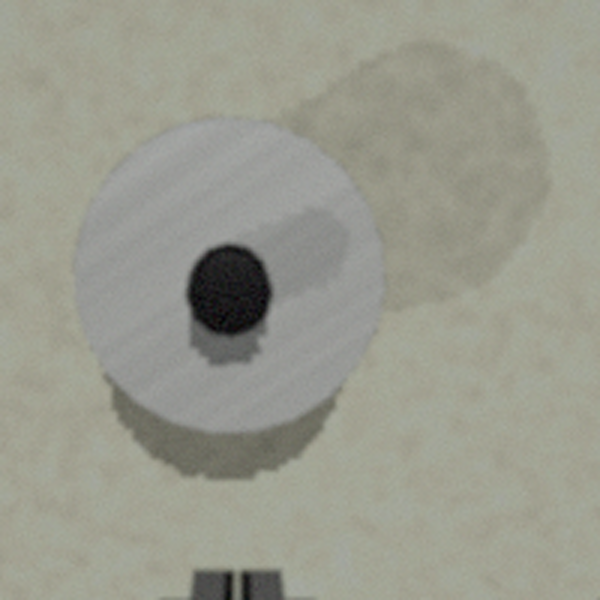

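View pics/c35.png

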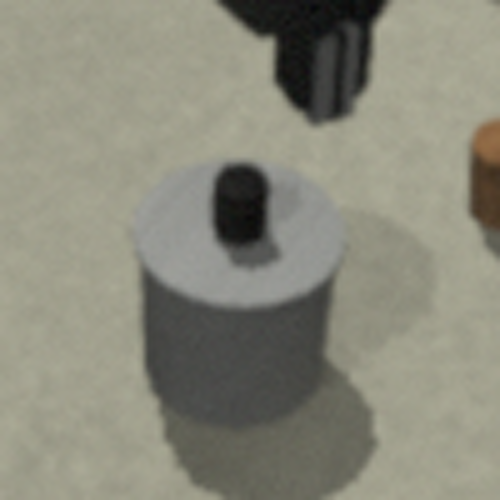

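The lid is seated and level. Now for the toggle.

{"api": "drive_tool", "payload": {"deltas": [{"slide": [0.6,0,-0.1],"delta_rot": [0,0,0],"hand": 0},{"slide": [0.85,0.01,0],"delta_rot": [0,0,0],"hand": 0},{"slide": [0.85,0.01,0],"delta_rot": [0,0,0],"hand": 0},{"slide": [0.85,0.02,0],"delta_rot": [0,0,0],"hand": 0},{"slide": [0.85,0.02,0],"delta_rot": [0,0,0],"hand": 0}]}}

```text
time_s: 32.33
eef_pos: [0.5532, -0.0003, 0.1446]
eef_rot: [-0.0, 0.725, 0.689, -0.0]
wrist_force: [0.5, 0.1, -1.1]
opening: -0.001
```

{"api": "drive_tool", "payload": {"deltas": [{"slide": [0.85,0.02,0],"delta_rot": [0,0,0],"hand": 0},{"slide": [0.85,0.02,0],"delta_rot": [0,0,0],"hand": 0},{"slide": [0.85,0.02,0],"delta_rot": [0,0,0],"hand": 0},{"slide": [0.6,0,0],"delta_rot": [0,0,0],"hand": 0},{"slide": [0,0,0],"delta_rot": [0,0,0],"hand": 0}]}}

```text
time_s: 32.95
eef_pos: [0.564, 0.1573, 0.1444]
eef_rot: [-0.0, 0.724, 0.69, -0.0]
wrist_force: [-0.8, -0.9, 0.1]
opening: -0.0
```

```bash
python3 - <<'E'
from h import *
plan([.5728,.198,.10],None,1)
c=snap('wrist','w24.png')
print(proj(c,[.575,.243,.093]),proj(c,[.5756,.255,.068]))
plan([.5728,.198,.10],None,1)
E
```

```text
t 32.95 pos [0.564  0.1573 0.1444] yaw 87.22 tilt z [-0.001  0.    -1.   ] open -0.0 F [-0.8 -0.9  0.1]
0 [0.821, 0.136, 0.888] rz 0.0
[287.875926    94.36119727] [287.0439377   79.04170837]
t 33.0 pos [0.5641 0.156  0.1444] yaw 87.16 tilt z [-0.001 -0.    -1.   ] open 0.003 F [-0.1 -0.1 -0.2]
0 [0.848, 0.131, 0.887] rz 0.0
```

View pics/w24.png

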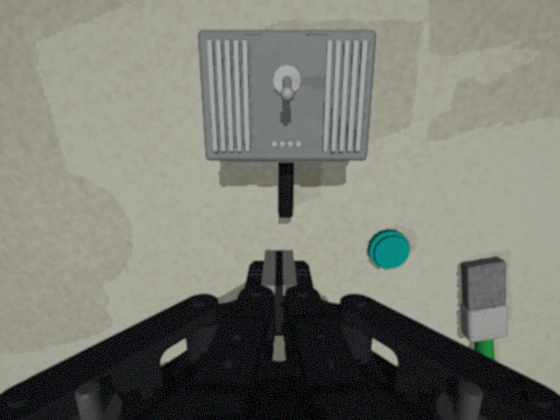

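{"api": "drive_tool", "payload": {"deltas": [{"slide": [0.4,0.065,0.3],"delta_rot": [0,0,0],"hand": 0},{"slide": [0.35,0.065,0.4],"delta_rot": [0,0,0],"hand": 0},{"slide": [0.05,0,0.5],"delta_rot": [0,0,0],"hand": 0},{"slide": [0,0,0.4],"delta_rot": [0,0,0],"hand": 0},{"slide": [0,0,0.1],"delta_rot": [0,0,0],"hand": 0}]}}

```text
time_s: 33.62
eef_pos: [0.5721, 0.1939, 0.0575]
eef_rot: [-0.001, 0.725, 0.688, -0.001]
wrist_force: [-0.3, -0.5, -0.0]
opening: 0.003
```

```bash
python3 - <<'E'
from h import *
plan([.5752,.2465,.055],None,1)
c=snap('wrist','w25.png');im=cv2.imread('pics/w25.png');cv2.imwrite('pics/c36.png',cv2.resize(im[60:300,140:420],None,fx=2.5,fy=2.5,interpolation=cv2.INTER_CUBIC))
s=snap('side','s25.png');im=cv2.imread('pics/s25.png');cv2.imwrite('pics/c37.png',cv2.resize(im[110:230,180:300],None,fx=5,fy=5,interpolation=cv2.INTER_CUBIC))
E
```

```text
t 33.62 pos [0.5721 0.1939 0.0575] yaw 86.98 tilt z [-0.004 -0.    -1.   ] open 0.003 F [-0.3 -0.5 -0. ]
0 [1.053, 0.007, 0.05] rz 0.0
```

View pics/c36.png

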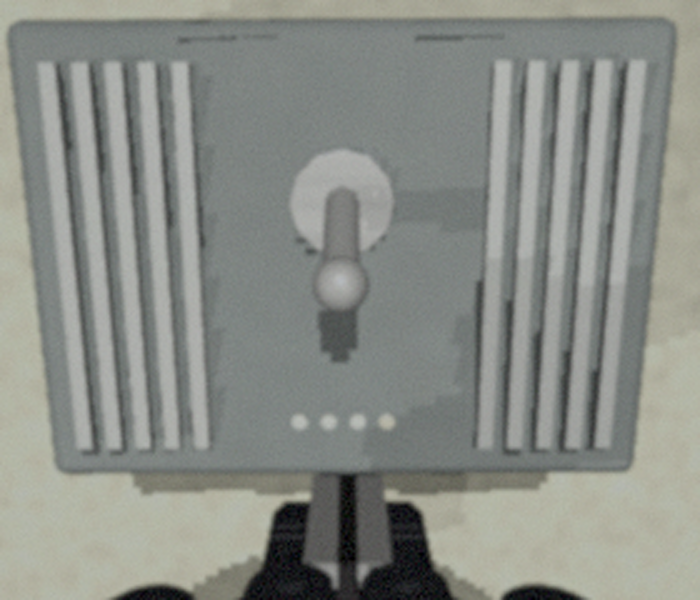

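View pics/c37.png

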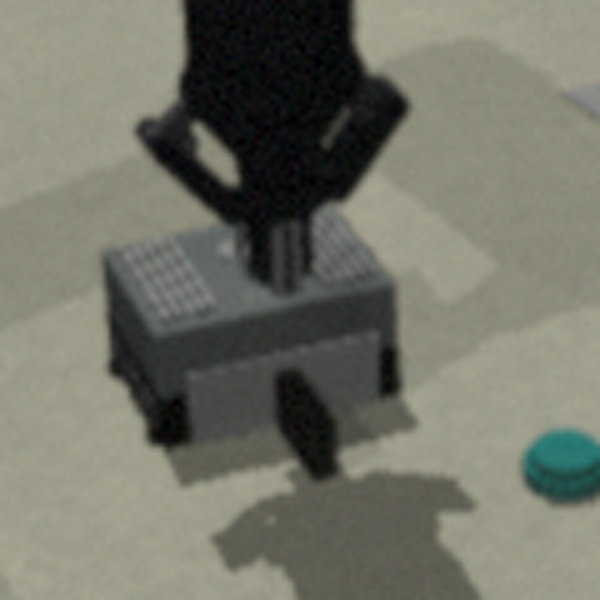

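{"api": "drive_tool", "payload": {"deltas": [{"slide": [0.15,-0.02,0],"delta_rot": [0,0,0],"hand": 0},{"slide": [0.15,0,0],"delta_rot": [0,0,0],"hand": 0},{"slide": [0.1,0,0],"delta_rot": [0,0,0],"hand": 0},{"slide": [0.1,0,0],"delta_rot": [0,0,0],"hand": 0},{"slide": [0.06,0,0],"delta_rot": [0,0,0],"hand": 0}]}}

```text
time_s: 34.35
eef_pos: [0.5739, 0.2229, 0.0598]
eef_rot: [0.0, 0.725, 0.689, 0.0]
wrist_force: [1.0, 0.6, 0.6]
opening: 0.001
```

{"api": "drive_tool", "payload": {"deltas": [{"slide": [0.08,0,0],"delta_rot": [0,0,0],"hand": 0},{"slide": [0.08,0,0],"delta_rot": [0,0,0],"hand": 0},{"slide": [0.08,0,0],"delta_rot": [0,0,0],"hand": 0},{"slide": [0.06,0,0],"delta_rot": [0,0,0],"hand": 0},{"slide": [0,0,0],"delta_rot": [0,0,0],"hand": 0}]}}

```text
time_s: 34.98
eef_pos: [0.5747, 0.2378, 0.0597]
eef_rot: [-0.0, 0.725, 0.689, 0.0]
wrist_force: [0.5, -0.1, 0.3]
opening: -0.002
```

```bash
python3 - <<'E'
from h import *
plan([.5752,.2465,.055],None,1)
c=snap('wrist','w26.png');im=cv2.imread('pics/w26.png');cv2.imwrite('pics/c38.png',cv2.resize(im[60:300,140:420],None,fx=2.5,fy=2.5,interpolation=cv2.INTER_CUBIC))
E
```

```text
t 34.98 pos [0.5747 0.2378 0.0597] yaw 87.03 tilt z [ 0.  0. -1.] open -0.002 F [ 0.5 -0.1  0.3]
0 [0.174, 0.001, 0.095] rz 0.0
```

View pics/c38.png

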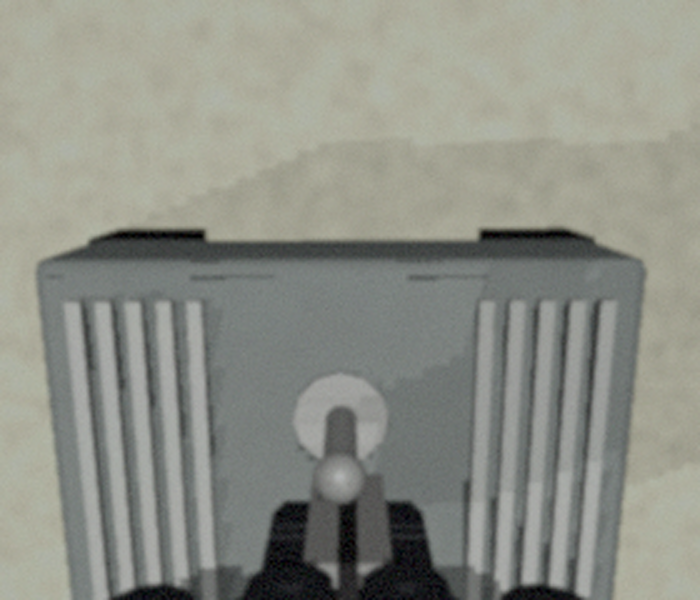

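```bash
python3 - <<'E'
from h import *
for n in('w25','w26'):
    c=np.load(f'pics/{n}.npz')
    u=np.array([np.cos(np.radians(87.2)),np.sin(np.radians(87.2))]);L=np.array([.575,.243])
    for th in (0,.1,.2,.4,.9):
        a=th-.45; p=np.r_[L+u*(.012+.028*np.sin(a)),.068+.028*np.cos(a)]
        print(n,th,((proj(c,p)-[140,60])*2.5).round())
    print('base',((proj(c,np.r_[L+u*.012,.068])-[140,60])*2.5).round())
s=snap('side','s26.png');im=cv2.imread('pics/s26.png');cv2.imwrite('pics/c39.png',cv2.resize(im[110:230,180:300],None,fx=5,fy=5,interpolation=cv2.INTER_CUBIC))
E
```

```text
w25 0 [343. 286.]
w25 0.1 [343. 271.]
w25 0.2 [343. 255.]
w25 0.4 [342. 221.]
w25 0.9 [342. 130.]
base [343. 200.]
w26 0 [342. 525.]
w26 0.1 [342. 514.]
w26 0.2 [342. 503.]
w26 0.4 [342. 475.]
w26 0.9 [341. 396.]
base [342. 416.]
```

View pics/c39.png

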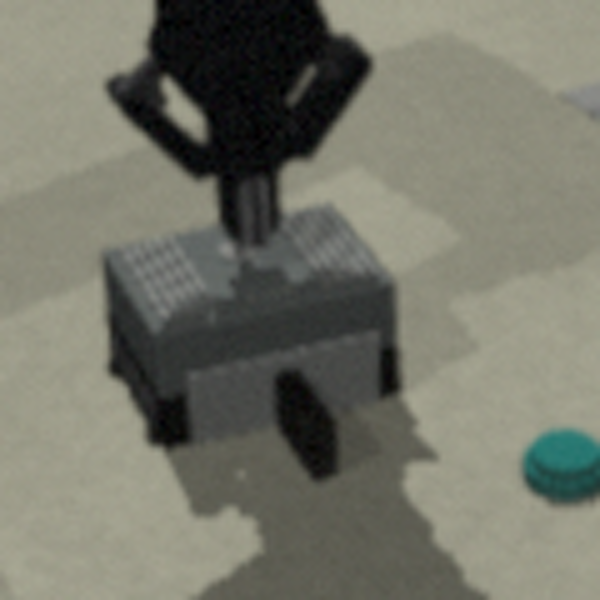

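{"api": "drive_tool", "payload": {"deltas": [{"slide": [0.05,0,0],"delta_rot": [0,0,0],"hand": 0},{"slide": [0.05,0,0],"delta_rot": [0,0,0],"hand": 0},{"slide": [0.05,0,0],"delta_rot": [0,0,0],"hand": 0},{"slide": [0.03,0,0],"delta_rot": [0,0,0],"hand": 0},{"slide": [0,0,0],"delta_rot": [0,0,0],"hand": 0}]}}

```text
time_s: 35.7
eef_pos: [0.5751, 0.2465, 0.0596]
eef_rot: [-0.0, 0.725, 0.689, -0.0]
wrist_force: [0.6, -1.8, 0.6]
opening: 0.003
```

{"api": "drive_tool", "payload": {"deltas": [{"slide": [0.02,0,0],"delta_rot": [0,0,0],"hand": 0},{"slide": [0.02,0,0],"delta_rot": [0,0,0],"hand": 0},{"slide": [0.01,0,0],"delta_rot": [0,0,0],"hand": 0},{"slide": [0,0,0],"delta_rot": [0,0,0],"hand": 0},{"slide": [0,0,0],"delta_rot": [0,0,0],"hand": 0}]}}

```text
time_s: 36.33
eef_pos: [0.5752, 0.2479, 0.0596]
eef_rot: [0.0, 0.725, 0.688, -0.001]
wrist_force: [-0.8, -5.5, 1.1]
opening: -0.0
```

```bash
python3 - <<'E'
from h import *
plan([.5752,.2485,.0597],None,1)
c=snap('wrist','w27.png');im=cv2.imread('pics/w27.png');cv2.imwrite('pics/c40.png',cv2.resize(im[60:300,140:420],None,fx=2.5,fy=2.5,interpolation=cv2.INTER_CUBIC))
u=np.array([np.cos(np.radians(87.2)),np.sin(np.radians(87.2))]);L=np.array([.575,.243])
for th in (.6,.7,.8,.9):
        a=th-.45; p=np.r_[L+u*(.012+.028*np.sin(a)),.068+.028*np.cos(a)]
        print(th,((proj(c,p)-[140,60])*2.5).round())
print('base',((proj(c,np.r_[L+u*.012,.068])-[140,60])*2.5).round())
E
```

```text
t 36.33 pos [0.5752 0.2479 0.0596] yaw 87.02 tilt z [-0.001 -0.002 -1.   ] open -0.0 F [-0.8 -5.5  1.1]
0 [0.012, -0.0, -0.002] rz 0.0
0.6 [342. 499.]
0.7 [342. 484.]
0.8 [342. 468.]
0.9 [342. 452.]
base [343. 462.]
```

View pics/c40.png

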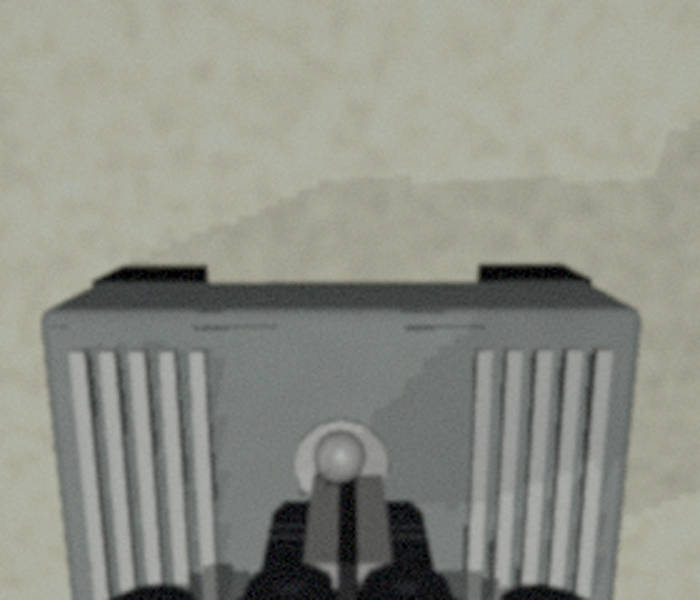

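{"api": "drive_tool", "payload": {"deltas": [{"slide": [0.02,0,0],"delta_rot": [0,0,0],"hand": 0},{"slide": [0.02,0,0],"delta_rot": [0,0,0],"hand": 0},{"slide": [0,0,0],"delta_rot": [0,0,0],"hand": 0},{"slide": [0,0,0],"delta_rot": [0,0,0],"hand": 0},{"slide": [0,0,0],"delta_rot": [0,0,0],"hand": 0}]}}

```text
time_s: 37.0
eef_pos: [0.5752, 0.2482, 0.0595]
eef_rot: [0.001, 0.725, 0.688, -0.002]
wrist_force: [-1.6, -11.6, 1.8]
opening: -0.0
```

Firm stop: 0.3 mm of motion for 6 N more, which is the toggle's end stop. Now I'll retreat.

{"api": "drive_tool", "payload": {"deltas": [{"slide": [-0.15,0,0],"delta_rot": [0,0,0],"hand": 0},{"slide": [-0.4,0,0],"delta_rot": [0,0,0],"hand": 0},{"slide": [-0.5,0,-0.5],"delta_rot": [0,0,0],"hand": 0},{"slide": [-0.5,0,-0.8],"delta_rot": [0,0,0],"hand": 0},{"slide": [-0.4,0,-0.8],"delta_rot": [0,0,0],"hand": 0}]}}

```text
time_s: 37.62
eef_pos: [0.5699, 0.152, 0.1656]
eef_rot: [-0.0, 0.725, 0.688, 0.0]
wrist_force: [0.5, 1.0, 0.2]
opening: 0.003
```

{"api": "drive_tool", "payload": {"deltas": [{"slide": [-0.4,-0.8,-0.2],"delta_rot": [0,0,0],"hand": 0},{"slide": [0,-0.8,0],"delta_rot": [0,0,0],"hand": 0},{"slide": [0,-0.8,0],"delta_rot": [0,0,0],"hand": 0},{"slide": [0,-0.4,0],"delta_rot": [0,0,0],"hand": 0},{"slide": [0,0,0],"delta_rot": [0,0,0],"hand": 0}]}}

```text
time_s: 38.25
eef_pos: [0.4286, 0.1407, 0.1749]
eef_rot: [0.0, 0.725, 0.689, 0.0]
wrist_force: [0.6, 0.2, 0.4]
opening: -0.002
```

```bash
python3 - <<'E'
from h import *
plan([.5752,.2485,.0597],None,1)
c=snap('wrist','w28.png')
s=snap('side','s28.png');im=cv2.imread('pics/s28.png');cv2.imwrite('pics/c41.png',cv2.resize(im[130:320,180:400],None,fx=3.5,fy=3.1,interpolation=cv2.INTER_CUBIC))
s=snap('top','t28.png');im=cv2.imread('pics/t28.png');cv2.imwrite('pics/c42.png',cv2.resize(im[100:360,100:430],None,fx=2.3,fy=2.3,interpolation=cv2.INTER_CUBIC))
u=np.array([np.cos(np.radians(87.2)),np.sin(np.radians(87.2))]);L=np.array([.575,.243])
for th in (.7,.8,.9):
        a=th-.45; p=np.r_[L+u*(.012+.028*np.sin(a)),.068+.028*np.cos(a)]
        print(th,proj(c,p).round(1))
print(proj(c,np.r_[L+u*.012,.068]).round(1))
E
```

```text
t 38.25 pos [0.4286 0.1407 0.1749] yaw 87.04 tilt z [ 0.001  0.    -1.   ] open -0.002 F [0.6 0.2 0.4]
0 [2.305, 2.817, 2.304] rz 0.0
0.7 [481.3  31.9]
0.8 [481.2  27.9]
0.9 [480.9  24.1]
[458.3  51.2]
```

View pics/c41.png

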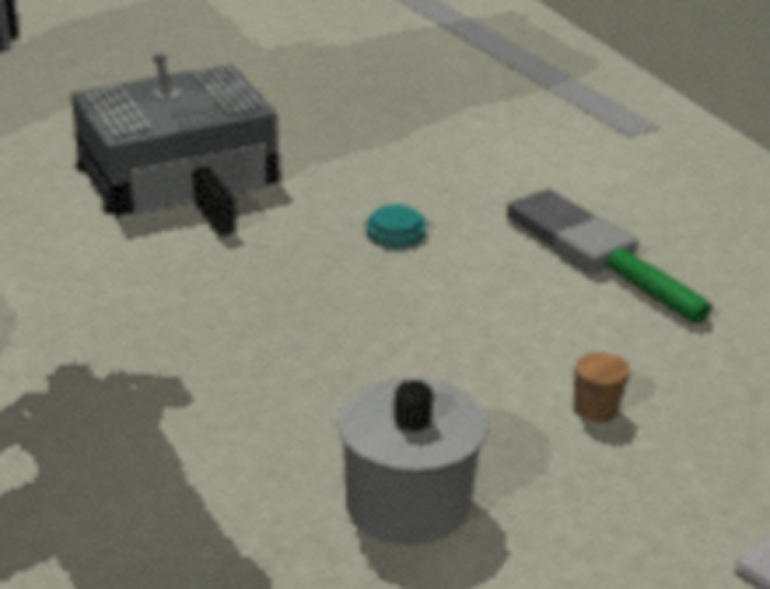

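View pics/c42.png

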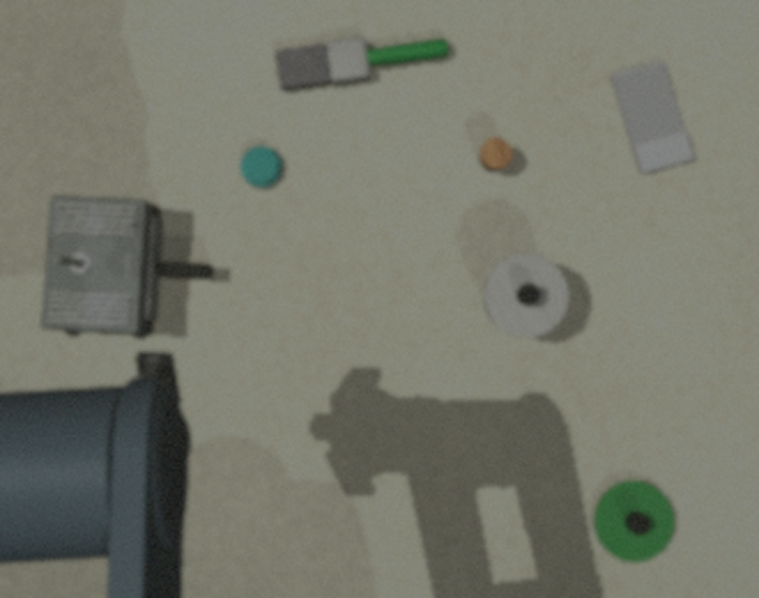

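View pics/w28.png

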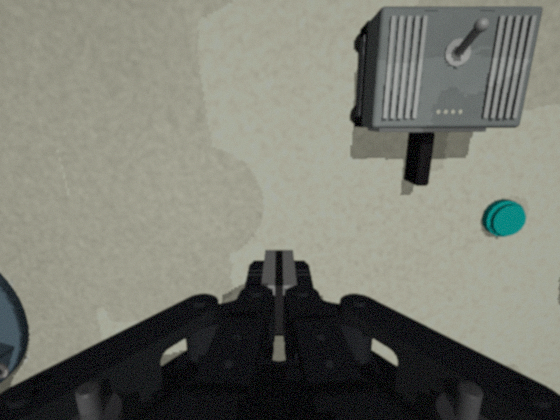

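The toggle ball is at (481,24) in the wrist view, against a prediction of (480.9,24.1) for 0.9. Last check: the tray seam and the lid, enlarged.

```bash
python3 - <<'E'
from h import *
im=cv2.imread('pics/w28.png');a=cv2.resize(im[0:200,340:540],None,fx=2.9,fy=2.9,interpolation=cv2.INTER_CUBIC)
cv2.imwrite('pics/c43.png',a)
s=np.load('pics/t28.npz')
circ(s,[(485,294),(570,296),(528,254),(527,339)],.068,.039,(2.3,100,100))
c=np.load('pics/w28.npz')
u=np.array([np.cos(np.radians(87.2)),np.sin(np.radians(87.2))]);v=np.array([-u[1],u[0]]);L=np.array([.575,.243])
for q in [(-.101,.007,.034),(-.101,-.007,.034),(-.049,.049,.041),(-.049,-.049,.041)]:
    print(q,((proj(c,np.r_[L+q[0]*u+q[1]*v,q[2]])-[340,0])*2.9).round())
E
```

```text
fixed r [ 0.5427 -0.1583] [0.2 0.2 0.2 0.2] free [ 0.5427 -0.1583  0.0392]
(-0.101, 0.007, 0.034) [216. 537.]
(-0.101, -0.007, 0.034) [258. 537.]
(-0.049, 0.049, 0.041) [111. 380.]
(-0.049, -0.049, 0.041) [422. 379.]
```

View pics/c43.png

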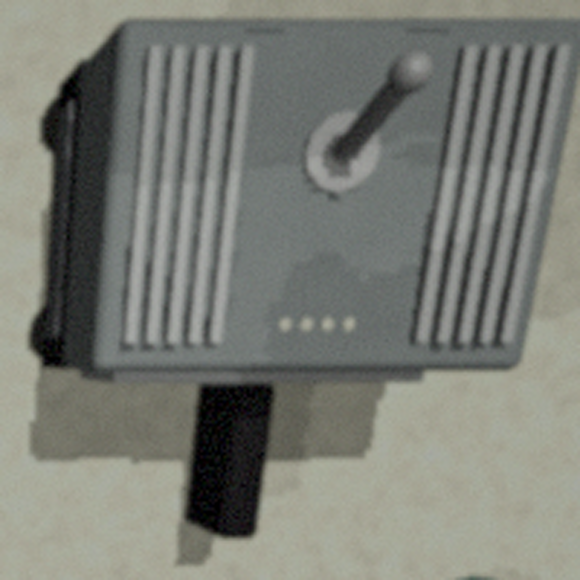

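```bash
python3 -c "
from bench import ctrl
print(ctrl.hand_in())"
```

```text
the job is handed in; nothing more can be done
None
```

The job is done in the order asked and handed in at about 38 s, well under the 64 s limit.

- **Tray:** I gripped its handle, squared it to the lamp, pushed it in, then pressed on the handle end with shut fingers until it stopped firmly at 16 N. In the last pictures the handle end and shield sit within 1–2 mm of the home position, with the shield parallel to the lamp face.
- **Lid:** I set it on the cup under control, with about 2 N of contact before letting go. Pictures show it seated and level, centred at (0.543, -0.158) against the cup at (0.543, -0.157).
- **Toggle:** I flipped it last, onto its end stop. After the arm withdrew, the ball was at pixel (481, 24), matching the prediction for 0.9.
- **Bystanders:** The brush, scraper, cork and both look-alikes look untouched in the last top view.

**Failed or disagreed:**
- My first try at pressing on the handle end passed over the handle, because the shut fingertips ended about 15–25 mm above the reported TCP. The second try, lower down, worked.
- The piece could not be seen once it was under the lamp. It was between its pins just before going in.

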